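# Start a wash of culture dishes on the bench shaker

## Robot

A 6-joint arm with a two-finger parallel gripper is mounted at the origin on the work surface. World frame = base frame: x ahead of the robot, y to its left, z up, the work surface at z = 0. Lengths are in mm, angles in rad, forces in N, time in s.
With the tool pointing down it reaches from about 400 to 925 mm from the base axis. Payload 12.5 kg.
Tool frame: the origin (TCP) lies midway between the tips of the shut fingers; the grasp point (between the pads) lies 19 mm behind it; z points along the fingers, y is the direction in which the jaws open and shut (so a half turn about z gives the same grasp; the last joint's range is limited). The gripper opens to 95 mm and grips with 3 to 60 N. Pads are 20 mm wide; open, the fingers measure 119 mm over their backs; the gripper's body (75 mm by 180 mm) begins 59 mm behind the grasp point.
Start: joints at [1.176, 0.491, 1.559, -0, 1.092, -0.106], TCP at [177.984, 599.14, 214.661] pointing down, gripper open.
Joint ranges: [-3.1, 3.1], [-0.84, 2.19], [0.05, 2.79], [-1.13, 4.28], [0.06, 2.93], [-2.69, 2.69]. Speed limits (rad/s): [2.22, 2.22, 2.79, 3.14, 3.14, 3.14].

## Interface

Orientations are given as [roll, pitch, yaw] about the fixed x, y, z axes, in that order (R = Rz(yaw) Ry(pitch) Rx(roll)).
In Python, from cell import env gives the robot as it stands.
- The arm moves only by the tool servo_tool, never from a script. Its argument "plan" is a list of rows, each a list of 7 numbers: the shift along the tool's x, y, z in m, then the turn, a rotation vector about the tool's x, y, z in degrees, then the opening in per cent of the stroke, from 0 (shut) to 100 (fully open). In form: [[dx, dy, dz, wx, wy, wz, jaw], ...]. A call has 1 to 8 rows; each row shifts and turns the pose as measured when the row begins, along the tool's axes as they then stand; what a row does not reach is not made up. A row lasts 1/12 s, in which the tool goes at most 41.7 mm and 7.16 degrees, less where a joint would pass 70% of its speed; a pose out of reach is approached as far as the arm can. A call is refused whole if a number of a shift passes 0.0417 or a number of a turn 7.16, either way. A call with a gripper value outside its range is refused whole. The fingers move at their own pace and stop on an object; the grip force is fixed at half the most. Time passes only in rows, so rows that do not move let the fingers close. It gives the time, the measured TCP pose, the force and the opening at its end, in the units of the state.
- env.state(): the state, without advancing time (a new reading comes with each control period).
- env.read_camera(name): name is "scene" or "top" or "wrist"; returns a dict with "img" (480x640x3 uint8, blue, green, red), "intrinsics" (3x3 intrinsics, pixels), "R" (3x3) and "t" (3): a world point X has camera coordinates R X + t. Camera axes: x right, y down, z forward; pixel columns grow to the right and rows downward; lengths in mm; the calibration is good to about 2 mm. A picture is of the moment at which its call begins. There is no depth.
- env.job_done(): hands the job in, once; it reports no verdict.
The state is a dict: "t": time; "joints": joint angles; "qvel": joint speeds; "tau": joint torques, N m; "eef_pos": TCP position; "tcp_rot": TCP orientation; "ft_force": force on the tool from outside, world axes, zero at the start; "moment": the same for the moment, N m; "opening": opening from 0.0 (shut) to 1.0 (fully open).
Only numpy, scipy, OpenCV 4.12 (cv2) and the standard library are available. Lean on these libraries where they do the work, as an engineer would, in place of code of your own. Each camera call takes 0.05 s, during which the arm holds its last target. There are 200 camera calls.

## Task

Get the small black culture dishes washing on the shaker: first wind its speed selector back to the end stop, then set every small dish flat on the shaker platform and slide the clamp bar gently up until it holds them all snugly against the fence. Then turn the selector five clicks up from the stop and, last of all, press the start key; leave the large dish, the flask, the tally counter and the tip box where they are.

Things in the scene. Friction and masses are not known exactly. Their poses are not given: they have to be found in the camera images.
- shaker: bench shaker, white housing 256 mm deep (x), 270 mm wide (y), fixed; origin: centre of its footprint on the bench; x runs from the console (nearest the robot) to the fence, z up; yaw within 0.22 rad. The console, x = -130 to -32 mm, has a flat deck 65 mm above the bench with the selector, a dark display and the start key; the platform behind it is raised to 78 mm
- fence_mid (a point): on the platform's upper face at the foot of the fence's inner face, mid-width; axes as the shaker's: x into the fence, y along it to the left. The aluminium platform runs from 6 mm beyond this point to 146 mm before it (-x) and is 262 mm wide between end rims; rims and fence stand 14 mm above it, the near lip 5 mm. Clamped dishes have their centres 19 mm before the fence
- clamp (a joint): clamp bar's slide along the shaker's x, m: 0 = open (115 mm from bar to fence), found at 0 to 0.008, growing towards the fence; 0.077 when it just touches 38 mm dishes lying against the fence, limit 0.09. Sliding takes about 6 N and it stays where left; it pushes dishes along before it. Over 30 N on a dish cracks it
- clamp_tab (a point): middle of the top of the clamp bar's black pinch tab, axes as the shaker's. The tab is 12 mm thick (x), 34 mm wide (y), upright at the middle of the bar, from 14 to 36 mm above the platform. The bar itself is parallel to the fence, 254 mm long (y), 10 mm thick (x), from 2 to 14 mm above the platform
- dial (a joint): speed selector on the left of the console, rad: 0 at its end stop (pointer at the printed white bar, fully counter-clockwise from above), growing clockwise from above. A click every 0.5236 rad (30 degrees), seven in all (seven white dots follow the bar); let go between clicks it springs into the nearer one; about 0.07 N m a click. Found one to three clicks up
- dial_grip (a point): on the selector's vertical axis, 31 mm above the deck, at the top of its black bar grip; x points along the bar to its pointer end (white line), z up; it turns with the selector. The bar is 42 mm long, 12 mm thick, and 22 mm high above a round skirt of 22 mm radius whose upper side is 9 mm above the deck
- start (a joint): start key on the right of the console: travel in m, 0 = up, 0.005 = fully down (4.5 N, sprung); pressed counts from 0.0035
- start_top (a point): middle of the upper face of the start key, a round grey key of 11 mm radius in a black collar of 19 mm radius, 21 mm above the deck when up, the collar 12 mm; z up
- dish1: small round lidded black culture dish, 38 mm in diameter and 11 mm high, about 22 g, loose, lying lid up on the bench; origin: centre of its underside, z up through the lid. One of three to five such dishes; None when absent
- dish2: small round lidded black culture dish, 38 mm in diameter and 11 mm high, about 22 g, loose, lying lid up on the bench; origin: centre of its underside, z up through the lid. One of three to five such dishes; None when absent
- dish3: small round lidded black culture dish, 38 mm in diameter and 11 mm high, about 22 g, loose, lying lid up on the bench; origin: centre of its underside, z up through the lid. One of three to five such dishes; None when absent
- dish4: small round lidded black culture dish, 38 mm in diameter and 11 mm high, about 22 g, loose, lying lid up on the bench; origin: centre of its underside, z up through the lid. One of three to five such dishes; None when absent
- dish5: small round lidded black culture dish, 38 mm in diameter and 11 mm high, about 22 g, loose, lying lid up on the bench; origin: centre of its underside, z up through the lid. One of three to five such dishes; None when absent
- big_dish: the large black lidded culture dish, 60 mm in diameter and 15 mm high, loose among the small ones; stays where it is; origin: centre of its underside
- flask: clear cell culture flask lying flat, 62 x 44 x 24 mm with a neck and a blue cap reaching 64 mm from its middle along its x; bystander; origin: centre of the body's underside
- tally: steel hand tally counter, a drum of 44 mm diameter, 46 mm high on a small foot; bystander; origin: centre of its underside
- tip_box: teal pipette tip box, 88 x 124 x 69 mm; bystander; origin: centre of its underside
Not all that is in view belongs to the job. Leave any red or yellow look-alike of the dish2 alone. What is shaped like the dish1 but pink is not meant.

How it is judged:
By the outcome, as a careful person would: the job done as asked, in the order asked, and still so for the second after the job is handed in, with the robot touching nothing.
Of dish1, dish2, dish3, dish4, dish5 only 3 to 5 are there at a start; the rules pass over those that are not, and their reading is None.
At some moment in a run one of dish1, dish2, dish3, dish4, dish5 may be knocked a few centimetres aside while the robot is not near it.
Once in a run the grip may slacken for a moment while it holds something.
It also fails if it takes over 210 s, if anything falls off the work surface, if the arm or the gripper's body presses on something with over 40 N, if the wrist force passes 120 N, or if a joint passes its speed limit or range.

## Working session

There is one attempt and no reset: what is moved stays moved. The work goes in short steps, Python scripts to look and compute and a tool call to move; the robot and the scene stay as the last step left them, time stands still between calls to the robot, and variables do not carry over. Pictures are saved under pics/ and viewed, about 12 in all and at most 16, crops included, and the job is handed in when it is done.

Besides the shell and the picture viewer there is one more tool, called after "Call:" as name([rows], argument=value, ...), one row to a line, values as JSON. servo_tool: Moves the arm, as the interface text tells. Its arguments: {"type":"object","properties":{"plan":{"type":"array","items":{"type":"array","items":{"type":"number"}}}},"required":["plan"]}

```bash
mkdir -p pics; ls; cat > h.py <<'E'
import numpy as np, cv2
from cell import env
def cam(n):
    return env.read_camera(n)
def ray(c,u,v):
    K=np.array(c["intrinsics"]);R=np.array(c["R"]);t=np.array(c["t"]).ravel()
    return -R.T@t, R.T@np.linalg.inv(K)@np.array([u,v,1.])
def onz(c,u,v,z):
    o,d=ray(c,u,v); return o+d*(z-o[2])/d[2]
def proj(c,X):
    p=np.array(c["R"])@np.array(X,float)+np.array(c["t"]).ravel(); p=np.array(c["intrinsics"])@p; return p[:2]/p[2]
def tri(c1,p1,c2,p2):
    o1,d1=ray(c1,*p1);o2,d2=ray(c2,*p2)
    A=np.stack([d1,-d2],1);s=np.linalg.lstsq(A,o2-o1,rcond=None)[0]
    a=o1+s[0]*d1;b=o2+s[1]*d2
    return (a+b)/2,np.linalg.norm(a-b)
E
python3 - <<'E'
from h import *
np.set_printoptions(precision=3,suppress=True)
s=env.state();print(s)
for n in["top","scene","wrist"]:
    c=cam(n);cv2.imwrite(f"pics/{n}0.png",c["img"]);o,d=ray(c,320,240);print(n,o,d,c["intrinsics"][0][0])
E
```

```text
pics
{'t': 0.0, 'joints': array([ 1.176,  0.492,  1.559, -0.   ,  1.092, -0.106]), 'qvel': array([-0.001, -0.   ,  0.   , -0.001,  0.001, -0.   ]), 'tau': array([  0.002, -61.264, -25.818,   0.069,   0.048,  -0.   ]), 'eef_pos': array([177.906, 598.893, 214.079]), 'tcp_rot': array([-3.141, -0.   ,  2.853]), 'ft_force': array([-0.052, -0.191,  1.316]), 'moment': array([-0.005, -0.01 ,  0.022]), 'opening': 0.9996198863493786}
top [ 372.707  -30.854 1365.446] [ 0.056 -0.025 -0.998] 489.13772803900576
scene [1207.495  267.403  862.436] [-0.647 -0.278 -0.71 ] 443.47699649858015
wrist [108.064 620.391 383.569] [ 0.256 -0.095 -0.962] 371.07471348045044
```

View pics/top0.png

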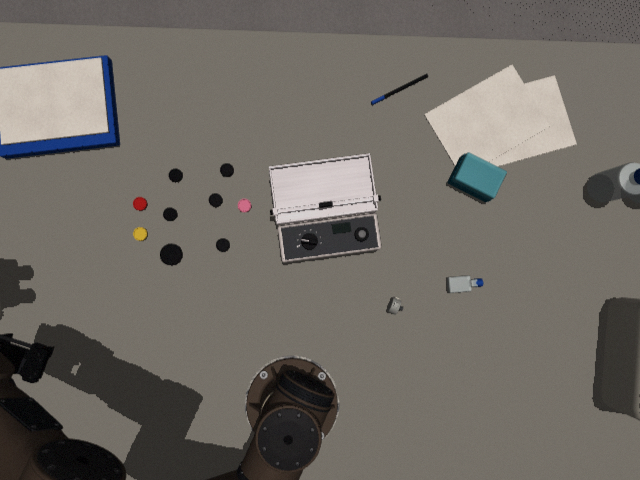

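View pics/scene0.png

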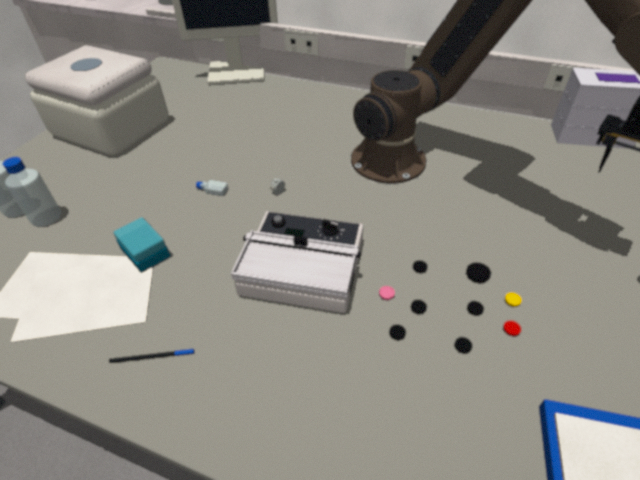

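Top view: five small black dishes at (176,175), (227,170), (216,200), (170,214), (223,245), the big dish at (171,254), and the shaker around (325,210). The scene view shows the same layout.

```bash
python3 - <<'E'
from h import *
np.set_printoptions(precision=1,suppress=True)
T=cam("top");S=cam("scene")
def blobs(c,box,n):
    x0,y0,x1,y1=box;m=(c["img"].max(2)<45).astype(np.uint8);k=np.zeros_like(m);k[y0:y1,x0:x1]=m[y0:y1,x0:x1]
    N,l,st,ce=cv2.connectedComponentsWithStats(k)
    r=[]
    for i in range(1,N):
        if st[i,4]>60: r.append((ce[i],st[i,4],st[i,2:4]))
    return r
bt=blobs(T,(130,150,262,275),6);bs=blobs(S,(375,250,540,365),6)
for ce,a,wh in bt:
    g=onz(T,*ce,11); q=proj(S,g)
    j=min(bs,key=lambda b:np.linalg.norm(b[0]-q))
    X,e=tri(T,ce,S,j[0]);print(ce,a,wh,"onz11",g,"tri",X,e)
print(len(bs))
a=cv2.resize(T["img"][145:275,260:390],None,fx=5,fy=5,interpolation=cv2.INTER_CUBIC)[:600]
cv2.imwrite("pics/tc.png",a[:,:])
b=cv2.resize(S["img"][205:315,225:370],None,fx=5,fy=5,interpolation=cv2.INTER_CUBIC);cv2.imwrite("pics/sc.png",b)
E
```

```text
[226.4 170. ] 146 [14 13] onz11 [636.8 201.5  11. ] tri [637.3 202.4   7.9] 0.6721308547168205
[175.4 175.1] 146 [14 13] onz11 [618.2 342.5  11. ] tri [618.6 344.    8.2] 1.3420929619851818
[215.2 200. ] 140 [14 13] onz11 [551.7 229.1  11. ] tri [552.  230.2   8. ] 0.9770487291068592
[169.8 214.1] 144 [14 13] onz11 [508.7 352.9  11. ] tri [509.  354.3   7.8] 0.9447007102744726
[222.5 244.9] 142 [14 13] onz11 [427.5 204.   11. ] tri [427.5 205.1   7.6] 0.9471973566754148
[170.9 254.2] 376 [23 22] onz11 [397.9 344.4  11. ] tri [397.8 345.4   9.9] 1.327365198686862
6
```

View pics/tc.png

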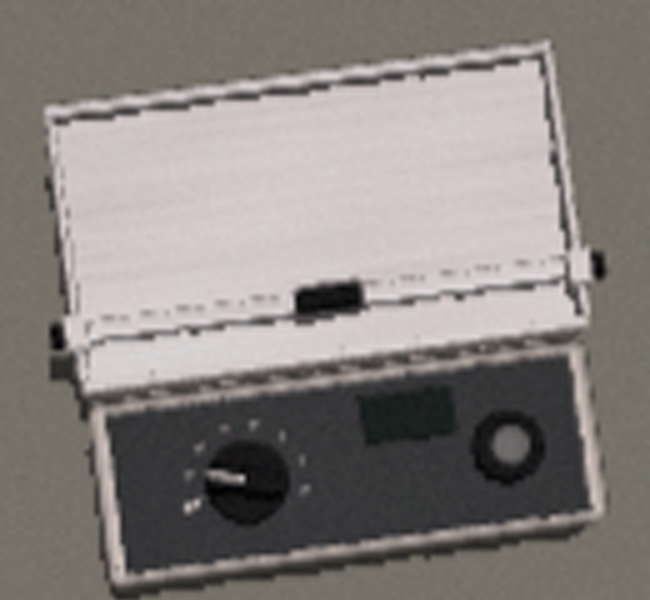

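View pics/sc.png

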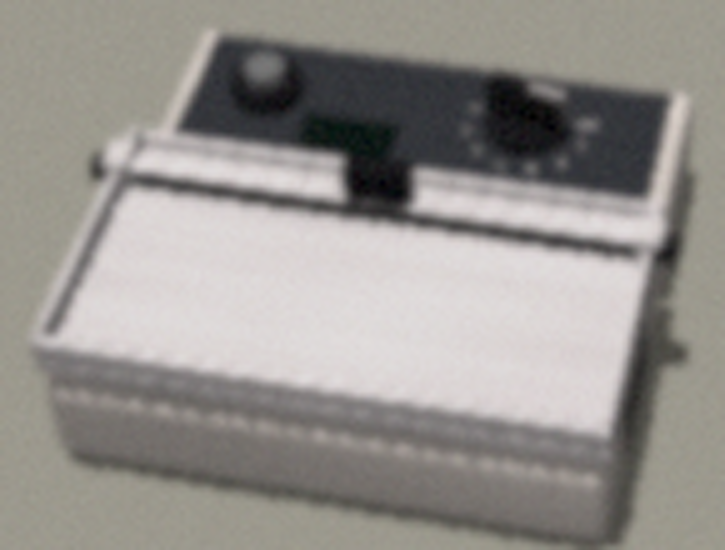

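Top crop: tab at (329,299), selector centre about (247,482), pointer at (205,475) lined up with the first dot, white bar at (190,507), key at (513,445), rim corners (48,108), (548,43). The selector is one click up.

```bash
python3 - <<'E'
from h import *
np.set_printoptions(precision=1,suppress=True)
T=cam("top");S=cam("scene")
t=lambda u,v:(260+u/5-.4,145+v/5-.4)
s=lambda u,v:(225+u/5-.4,205+v/5-.4)
P={}
for n,a,z in [("fl",(48,108),92),("fr",(548,43),92),("nl",(88,395),83),("nr",(588,325),83),("tab",(329,299),114),("key",(513,445),86),("dial",(245,481),96),("ptr",(207,475),96),("dot1",(190,475),65),("bar",(192,507),65),("dot7",(305,490),65),("dot4",(253,424),65)]:
    P[n]=onz(T,*t(*a),z);print(n,P[n])
d=P["fl"]-P["fr"];print("yaw fence",np.arctan2(-d[0],d[1]),np.hypot(*d[:2]))
for n,a,b in [("tab",(329,299),(378,165)),("key",(513,445),(265,66)),("fl?",(48,108),(613,438)),("fr",(548,43),(40,345))]:
    print(n,*tri(T,t(*a),S,s(*b)))
E
```

```text
fl [634.5  75.8  92. ]
fr [ 677.4 -187.1   92. ]
nl [484.4  50.4  83. ]
nr [ 529.  -212.3   83. ]
tab [534.9 -73.9 114. ]
key [ 464.1 -173.5   86. ]
dial [440.8 -33.3  96. ]
ptr [443.3 -13.5  96. ]
dot1 [444.8  -4.   65. ]
bar [427.8  -5.6  65. ]
dot7 [438.5 -65.4  65. ]
dot4 [473.  -36.8  65. ]
yaw fence 0.16142581362836067 266.3219296584884
tab [534.7 -73.6 114. ] 0.7461614894478799
key [ 463.5 -172.1   85.7] 3.020339496614912
fl? [633.8  78.5  91.2] 5.601861000657585
fr [ 676.2 -184.7   90.8] 5.737775071093644
```

```bash
cat > go.py <<'E'
# usage: python3 go.py jaw x,y,z,yaw [x,y,z,yaw ...] [step=mm]  : rows for tool-down waypoints from the measured pose
import sys; from h import *
from scipy.spatial.transform import Rotation as Ro
def rows(wps,jaw,step=36,wst=6.5,start=None):
    s=env.state();p=np.array(s["eef_pos"]);R=Ro.from_euler("xyz",s["tcp_rot"])
    if start is not None: p=np.array(start[:3]);R=Ro.from_euler("xyz",[np.pi,0,start[3]])
    out=[]
    for w in wps:
        q=np.array(w[:3]);G=Ro.from_euler("xyz",[np.pi,0,w[3]])
        rv=(R.inv()*G).as_rotvec()
        n=max(1,int(np.ceil(max(np.linalg.norm(q-p)/step,np.degrees(np.linalg.norm(rv))/wst))))
        for i in range(n):
            d=R.inv().apply((q-p)/n)/1000
            out.append([round(float(v),4)+0. for v in d]+[round(float(v),2)+0. for v in np.degrees(rv)/n]+[jaw]); R=R*Ro.from_rotvec(rv/n)
        p=q;R=G
    return out
if __name__=="__main__":
    a=[x for x in sys.argv[1:] if "=" not in x];k={x.split("=")[0]:float(x.split("=")[1]) for x in sys.argv[1:] if "=" in x}
    s=env.state();print("t %.2f"%s["t"],s["eef_pos"].round(1),s["tcp_rot"].round(3),s["ft_force"].round(1),round(s["opening"],3))
    r=rows([list(map(float,w.split(","))) for w in a[1:]],float(a[0]),**k)
    for i in range(0,len(r),8): print("["+",".join(str(x).replace(" ","") for x in r[i:i+8])+"]")
E
python3 go.py 50 400,280,215,2.3 440,-33,200,1.45
```

```text
t 0.35 [178.  599.1 214.5] [-3.141  0.     2.853] [ 1.  -0.   0.2] 1.0
[[-0.0276,-0.0221,0.0,0.0,0.0,2.88,50.0],[-0.0287,-0.0206,0.0,0.0,0.0,2.88,50.0],[-0.0297,-0.0192,0.0,0.0,0.0,2.88,50.0],[-0.0306,-0.0177,0.0,0.0,0.0,2.88,50.0],[-0.0315,-0.0161,0.0,0.0,0.0,2.88,50.0],[-0.0322,-0.0145,0.0,0.0,0.0,2.88,50.0],[-0.0329,-0.0129,0.0,0.0,0.0,2.88,50.0],[-0.0335,-0.0112,0.0,0.0,0.0,2.88,50.0]]
[[-0.034,-0.0095,0.0,0.0,0.0,2.88,50.0],[-0.0345,-0.0078,0.0,0.0,0.0,2.88,50.0],[-0.0348,-0.006,0.0,0.0,0.0,2.88,50.0],[-0.0289,-0.0199,0.0017,0.0,0.0,5.41,50.0],[-0.0306,-0.017,0.0017,0.0,0.0,5.41,50.0],[-0.0321,-0.0141,0.0017,0.0,0.0,5.41,50.0],[-0.0333,-0.011,0.0017,0.0,0.0,5.41,50.0],[-0.0342,-0.0078,0.0017,0.0,0.0,5.41,50.0]]
[[-0.0348,-0.0045,0.0017,0.0,0.0,5.41,50.0],[-0.035,-0.0012,0.0017,0.0,0.0,5.41,50.0],[-0.035,0.0021,0.0017,0.0,0.0,5.41,50.0],[-0.0346,0.0054,0.0017,0.0,0.0,5.41,50.0]]
```

Call:
servo_tool([
  [-0.0276, -0.0221, 0, 0, 0, 0, 50],
  [-0.0276, -0.0221, 0, 0, 0, 0, 50],
  [-0.0276, -0.0221, 0, 0, 0, 0, 50],
  [-0.0276, -0.0221, 0, 0, 0, 0, 50],
  [-0.0276, -0.0221, 0, 0, 0, 0, 50],
  [-0.0276, -0.0221, 0, 0, 0, 0, 50],
  [-0.0276, -0.0221, 0, 0, 0, 0, 50],
  [-0.0276, -0.0221, 0, 0, 0, 0, 50],
])

```text
t: 1.02
eef_pos: [341.4, 362.1, 213.4]
tcp_rot: [3.14, -0.0, 2.862]
ft_force: [1.5, 0.8, 0.8]
opening: 0.52
```

Call:
servo_tool([
  [-0.0276, -0.0221, 0, 0, 0, 0, 50],
  [-0.0276, -0.0221, 0, 0, 0, 0, 50],
  [-0.0276, -0.0221, 0, 0, 0, 0, 50],
  [0, 0, 0, 0, 0, 6.7, 50],
  [0, 0, 0, 0, 0, 6.7, 50],
  [0, 0, 0, 0, 0, 6.7, 50],
  [0, 0, 0, 0, 0, 6.7, 50],
  [0, 0, 0, 0, 0, 6.7, 50],
])

```text
t: 1.68
eef_pos: [409.7, 263.8, 214.3]
tcp_rot: [3.138, 0.0, 2.252]
ft_force: [-0.2, -0.1, 0.8]
opening: 0.497
```

Call:
servo_tool([
  [0, 0, 0, 0, 0, 6.7, 50],
  [0, 0, 0, 0, 0, 6.7, 50],
  [0, 0, 0, 0, 0, 6.7, 50],
  [0, 0, 0, 0, 0, 6.7, 50],
  [0, 0, 0, 0, 0, 6.7, 50],
  [0, 0, 0, 0, 0, 6.7, 50],
  [0, 0, 0, 0, 0, 6.7, 50],
  [0, 0, 0, 0, 0, 0, 50],
])

```text
t: 2.35
eef_pos: [409.9, 263.4, 214.9]
tcp_rot: [3.138, -0.003, 1.384]
ft_force: [-1.0, -0.3, 0.1]
opening: 0.499
```

Call:
servo_tool([
  [-0.034, 0.0102, 0.003, 0, 0, 0, 50],
  [-0.034, 0.0102, 0.003, 0, 0, 0, 50],
  [-0.034, 0.0102, 0.003, 0, 0, 0, 50],
  [-0.034, 0.0102, 0.003, 0, 0, 0, 50],
  [-0.034, 0.0102, 0.003, 0, 0, 0, 50],
  [-0.034, 0.0102, 0.003, 0, 0, 0, 50],
  [-0.034, 0.0102, 0.003, 0, 0, 0, 50],
  [-0.034, 0.0102, 0.003, 0, 0, 0, 50],
])

```text
t: 3.02
eef_pos: [445.1, -23.9, 190.5]
tcp_rot: [3.133, -0.005, 1.431]
ft_force: [1.1, 0.8, 1.5]
opening: 0.504
```

Call:
servo_tool([
  [0, 0, 0, 0, 0, 0, 50],
  [0, 0, 0, 0, 0, 0, 50],
])

```text
t: 3.18
eef_pos: [445.8, -29.8, 190.1]
tcp_rot: [3.133, -0.005, 1.432]
ft_force: [-0.2, 0.6, 0.1]
opening: 0.5
```

```bash
python3 - <<'E'
from h import *
np.set_printoptions(precision=3,suppress=True)
c=cam("wrist");np.savez("w1.npz",**c);print(env.state()["eef_pos"],env.state()["tcp_rot"])
cv2.imwrite("pics/w1.png",c["img"])
for n,X in [("dial",(440.8,-33.3,96)),("key",(464,-173,86)),("tab",(535,-74,114))]:print(n,proj(c,X))
E
```

```text
[445.961 -29.418 190.138] [ 3.133 -0.004  1.432]
dial [317.528 245.401]
key [367.697 392.302]
tab [455.68  288.769]
```

View pics/w1.png

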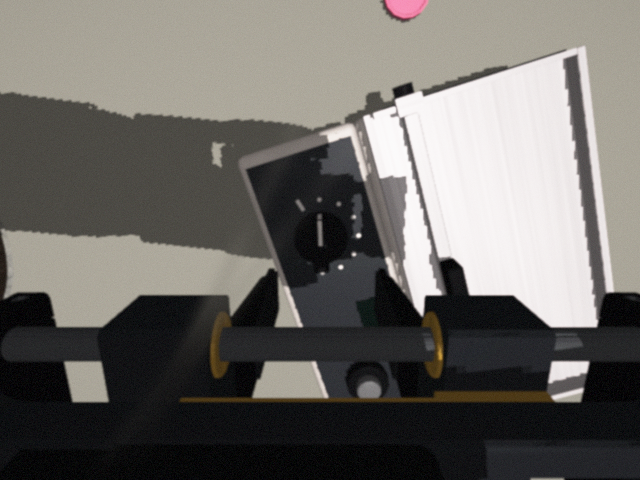

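Wrist view: selector centre about (321,238), white pointer line (320,218)–(320,245) at the first dot (320,199), key at (370,388).

```bash
python3 - <<'E'
from h import *
np.set_printoptions(precision=2,suppress=True)
c=np.load("w1.npz");g=c["img"].max(2)
# pointer line pixels
m=(g[210:250,305:335]>90).astype(np.uint8);ys,xs=np.nonzero(m);ys+=210;xs+=305
vx,vy,x0,y0=cv2.fitLine(np.stack([xs,ys],1).astype(np.float32),2,0,.01,.01).ravel()
print(len(xs),ys.min(),ys.max(),x0,y0)
a=onz(c,x0+vx*(ys.min()-y0)/vy,ys.min(),96);b=onz(c,x0+vx*(ys.max()-y0)/vy,ys.max(),96);d=a-b;print("ptr",a,b,np.arctan2(d[1],d[0]))
# skirt: very dark blob
k=(g[200:270,285:350]<22).astype(np.uint8);k=cv2.morphologyEx(k,cv2.MORPH_OPEN,np.ones((5,5)))
N,l,st,ce=cv2.connectedComponentsWithStats(k);i=1+st[1:,4].argmax();print(st[i],ce[i]+[285,200],onz(c,*(ce[i]+[285,200]),74))
# dots on deck: fit circle
dots=[(320,199),(339,204),(354,217),(359,236),(354,254),(341,267),(322,272)]
P=np.array([onz(c,*p,65)[:2] for p in dots]);A=np.c_[2*P,np.ones(7)];s=np.linalg.lstsq(A,(P**2).sum(1),rcond=None)[0];print("ring",s[:2],np.sqrt(s[2]+s[:2]@s[:2]))
for p in P: e=p-s[:2];print(np.arctan2(e[1],e[0]),end=" ")
print("key",onz(c,369.5,388,86),"ptr at ring")
T=cam("top");print(tri(c,(320,245),T,(260+245/5-.4,145+481/5-.4)), tri(c,(369.5,388),T,(260+513/5-.4,145+445/5-.4)))
E
```

```text
99 215 245 319.58585 230.9596
ptr [445.25 -10.72  96.  ] [442.67 -33.25  96.  ] 1.4569090420309057
[  10   13   53   57 1899] [321.46 240.47] [443.26 -36.06  74.  ]
ring [443.26 -35.31] 31.048354208463255
1.463835495512566 0.9484169529527057 0.416410692656731 -0.12316768012230563 -0.6448228025018616 -1.1546117729116967 -1.6959328999650378 key [ 466.01 -168.93   86.  ] ptr at ring
(array([441.71, -33.6 ,  93.72]), np.float64(1.7735729351884286)) (array([ 465.45, -174.35,   78.89]), np.float64(1.6487929558471286))
```

Call:
servo_tool([
  [-0.006, -0.002, 0, 0.5, -0.25, -1.5, 50],
  [0, 0, 0, 0, 0, 0, 50],
  [0, 0, 0.02, 0, 0, 0, 50],
  [0, 0, 0.02, 0, 0, 0, 50],
  [0, 0, 0.02, 0, 0, 0, 50],
  [0, 0, 0.02, 0, 0, 0, 50],
  [0, 0, 0.01, 0, 0, 0, 50],
  [0, 0, 0, 0, 0, 0, 50],
])

```text
t: 3.95
eef_pos: [444.5, -24.4, 99.2]
tcp_rot: [3.134, -0.001, 1.477]
ft_force: [-0.3, 0.1, 0.6]
opening: 0.5
```

```bash
cat >> h.py <<'E'
def rel(x,y,z,yaw):
    "remaining shift in tool axes (mm) and turn (deg) to a tool-down pose"
    from scipy.spatial.transform import Rotation as Ro
    s=env.state();R=Ro.from_euler("xyz",s["tcp_rot"]);G=Ro.from_euler("xyz",[np.pi,0,yaw])
    print("t %.2f"%s["t"],"at",s["eef_pos"].round(1),s["tcp_rot"].round(3),"F",s["ft_force"].round(1),"M",s["moment"].round(2),"op %.3f"%s["opening"],"q6 %.2f"%s["joints"][5])
    print(" shift mm",R.inv().apply(np.array([x,y,z])-s["eef_pos"]).round(1),"turn deg",np.degrees((R.inv()*G).as_rotvec()).round(2))
E
python3 -c "
from h import *
rel(443.3,-35.4,78,1.459)"
```

```text
t 3.95 at [444.5 -24.4  99.2] [ 3.134e+00 -1.000e-03  1.477e+00] F [-0.3  0.1  0.6] M [-0.05  0.15  0.  ] op 0.500 q6 -0.11
 shift mm [-11.1  -0.3  21.2] turn deg [ 0.45 -0.04  1.03]
```

Call:
servo_tool([
  [-0.011, 0, 0.004, 0.45, 0, 1.0, 50],
  [0, 0, 0, 0, 0, 0, 50],
  [0, 0, 0, 0, 0, 0, 50],
])

```text
t: 4.2
eef_pos: [443.8, -34.2, 95.9]
tcp_rot: [-3.141, -0.001, 1.462]
ft_force: [0.2, 0.4, 0.1]
opening: 0.501
```

```bash
python3 -c "
from h import *
rel(443.3,-35.4,78,1.459)"
```

```text
t 4.20 at [443.8 -34.2  95.9] [-3.141e+00 -1.000e-03  1.462e+00] F [0.2 0.4 0.1] M [-0.12  0.06 -0.  ] op 0.501 q6 -0.12
 shift mm [-1.3 -0.4 17.9] turn deg [-0.01 -0.05  0.16]
```

Call:
servo_tool([
  [-0.0015, 0, 0.009, 0, 0, 0, 50],
  [0, 0, 0.008, 0, 0, 0, 50],
  [0, 0, 0, 0, 0, 0, 50],
  [0, 0, 0, 0, 0, 0, 0],
  [0, 0, 0, 0, 0, 0, 0],
  [0, 0, 0, 0, 0, 0, 0],
  [0, 0, 0, 0, 0, 0, 0],
  [0, 0, 0, 0, 0, 0, 0],
])

```text
t: 4.87
eef_pos: [444.6, -36.1, 79.0]
tcp_rot: [3.138, -0.001, 1.461]
ft_force: [-0.6, 0.7, -0.0]
opening: 0.208
```

```bash
python3 -c "
from h import *
rel(443.3,-35.4,78,1.983)"
```

```text
t 4.87 at [444.6 -36.1  79. ] [ 3.138e+00 -1.000e-03  1.461e+00] F [-0.6  0.7 -0. ] M [-0.09  0.08 -0.03] op 0.208 q6 -0.12
 shift mm [ 0.5 -1.4  1. ] turn deg [ 2.10e-01  2.00e-02 -2.99e+01]
```

Call:
servo_tool([
  [0, 0, 0, 0, 0, 0, 0],
  [0, 0, 0, 0, 0, 0, 0],
  [0, 0, 0, 0, 0, 0, 0],
  [0, 0, 0, 0, 0, 0, 0],
  [0, 0, 0, 0, 0, 0, 0],
])

```text
t: 5.28
eef_pos: [441.4, -35.6, 78.9]
tcp_rot: [-3.138, -0.001, 1.462]
ft_force: [-1.2, -0.7, -0.0]
opening: 0.123
```

Call:
servo_tool([
  [0, 0, 0, 0, 0, -5, 0],
  [0, 0, 0, 0, 0, -5, 0],
  [0, 0, 0, 0, 0, -5, 0],
  [0, 0, 0, 0, 0, -5, 0],
  [0, 0, 0, 0, 0, -5, 0],
  [0, 0, 0, 0, 0, 0, 0],
])

```text
t: 5.78
eef_pos: [441.7, -35.6, 78.9]
tcp_rot: [-3.139, -0.002, 1.917]
ft_force: [-1.1, -1.1, 0.8]
opening: 0.126
```

```bash
python3 -c "
from h import *
rel(443.3,-35.4,78,1.983)"
```

```text
t 5.78 at [441.7 -35.6  78.9] [-3.139e+00 -2.000e-03  1.917e+00] F [-1.1 -1.1  0.8] M [-0.03  0.2   0.15] op 0.126 q6 -0.58
 shift mm [-0.4  1.5  0.9] turn deg [-0.12 -0.13 -3.77]
```

Call:
servo_tool([
  [0, 0, 0, 0, 0, -2, 0],
  [0, 0, 0, 0, 0, -2, 0],
  [0, 0, 0, 0, 0, -1, 0],
  [0, 0, 0, 0, 0, 0, 0],
])

```text
t: 6.12
eef_pos: [441.8, -35.6, 78.9]
tcp_rot: [-3.139, -0.003, 1.997]
ft_force: [-0.8, -0.3, -1.3]
opening: 0.126
```

```bash
python3 -c "
from h import *
rel(443.3,-35.4,78,1.983)"
```

```text
t 6.12 at [441.8 -35.6  78.9] [-3.139e+00 -3.000e-03  1.997e+00] F [-0.8 -0.3 -1.3] M [-0.16  0.15 -0.09] op 0.126 q6 -0.66
 shift mm [-0.5  1.4  0.9] turn deg [-0.12 -0.15  0.83]
```

Call:
servo_tool([
  [0, 0, 0, 0, 0, 0, 50],
  [0, 0, 0, 0, 0, 0, 50],
  [0, 0, 0, 0, 0, 0, 50],
  [0, 0, 0, 0, 0, 0, 50],
  [0, 0, -0.02, 0, 0, 0, 50],
  [0, 0, -0.03, 0, 0, 0, 50],
  [0, 0, -0.03, 0, 0, 0, 50],
  [0, 0, -0.03, 0, 0, 0, 50],
])

```text
t: 6.78
eef_pos: [440.3, -35.3, 188.1]
tcp_rot: [-3.131, -0.009, 1.989]
ft_force: [0.6, 0.5, -0.3]
opening: 0.496
```

```bash
python3 - <<'E'
from h import *
np.set_printoptions(precision=2,suppress=True)
c=cam("wrist");g=c["img"];s=env.state();print(s["eef_pos"],s["tcp_rot"])
p=proj(c,(442,-35.5,96)).astype(int);print(p)
a=cv2.resize(g[max(0,p[1]-90):p[1]+90,p[0]-100:p[0]+100],None,fx=3,fy=3);cv2.imwrite("pics/w2.png",a)
T=cam("top");S=cam("scene")
np.savez("T.npz",**T)
m=(T["img"].max(2)<45).astype(np.uint8)[150:275,130:262];N,l,st,ce=cv2.connectedComponentsWithStats(m)
for i in range(1,N):
    if st[i,4]>60:print(ce[i]+[130,150],st[i,4],onz(T,*(ce[i]+[130,150]),9))
E
```

```text
[442.39 -35.64 193.13] [-3.14 -0.    1.99]
[327 241]
[226.4  169.88] 138 [637.56 201.83   9.  ]
[175.2  175.11] 142 [618.52 343.56   9.  ]
[215.14 199.91] 138 [552.15 229.73   9.  ]
[169.77 214.08] 144 [508.94 353.45   9.  ]
[222.33 244.83] 138 [427.66 204.77   9.  ]
[170.85 254.18] 372 [397.97 345.22   9.  ]
```

View pics/w2.png

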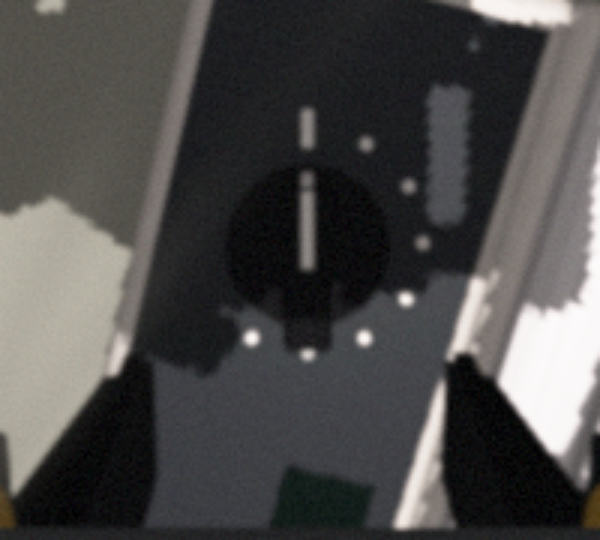

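Pointer is lined up with the white bar, so the selector is at the stop. Now the dishes.

Call:
servo_tool([
  [0, 0, 0, 0, 0, 7, 62],
  [0, 0, 0, 0, 0, 7, 62],
  [0, 0, 0, 0, 0, 0, 62],
  [0.0226, 0.0257, 0, 0, 0, 0, 62],
  [0.0226, 0.0257, 0.014, 0, 0, 0, 62],
  [0.0226, 0.0257, 0.014, 0, 0, 0, 62],
  [0.0226, 0.0257, 0.014, 0, 0, 0, 62],
  [0.0226, 0.0257, 0.014, 0, 0, 0, 62],
])

```text
t: 7.6
eef_pos: [548.2, 99.0, 125.0]
tcp_rot: [-3.13, -0.005, 1.746]
ft_force: [1.2, -0.1, -0.6]
opening: 0.627
```

Call:
servo_tool([
  [0.0226, 0.0257, 0.014, 0, 0, 0, 62],
  [0.0226, 0.0257, 0.014, 0, 0, 0, 62],
  [0.0226, 0.0257, 0.014, 0, 0, 0, 62],
  [0.01, 0.01, 0.014, 0, 0, 0, 62],
  [0, 0, 0, 0, 0, 0, 62],
  [0, 0, 0, 0, 0, 0, 62],
])

```text
t: 8.1
eef_pos: [619.9, 201.0, 52.3]
tcp_rot: [-3.117, -0.005, 1.774]
ft_force: [0.0, 0.3, -0.0]
opening: 0.62
```

```bash
cat > look.py <<'E'
# wrist camera check: dark round blobs on the plane z, with remaining shift to the one nearest the expected point
import sys; from h import *
x,y,z=map(float,sys.argv[1:4]);yaw=1.734
c=cam("wrist");g=c["img"]
m=(g.max(2)<40).astype(np.uint8);m=cv2.morphologyEx(m,cv2.MORPH_OPEN,np.ones((3,3)));N,l,st,ce=cv2.connectedComponentsWithStats(m)
K=[]
for i in range(1,N):
    X=onz(c,*ce[i],z)
    if np.hypot(X[0]-x,X[1]-y)<45 and st[i,4]>150: 
        w,h_=st[i,2:4];K.append((np.hypot(X[0]-x,X[1]-y),X,st[i]))
K.sort(key=lambda k:k[0])
for k in K[:3]: print("blob",k[1].round(1),"stat",k[2])
print("exp px",proj(c,(x,y,z)).round(0))
rel(x,y,float(sys.argv[4]),yaw)
if len(sys.argv)>5: cv2.imwrite("pics/"+sys.argv[5],g)
E
python3 look.py 637.3 202.2 10 3 w3.png
```

```text
blob [652.9 195.6  10. ] stat [ 328  237  115   90 4651]
exp px [355. 266.]
t 8.15 at [619.5 200.5  52.3] [-3.116 -0.005  1.773] F [-0.3 -0.2 -0.6] M [-0.06  0.03  0.02] op 0.622 q6 0.00
 shift mm [-2.2 19.  48.8] turn deg [-1.46 -0.27  2.24]
```

View pics/w3.png

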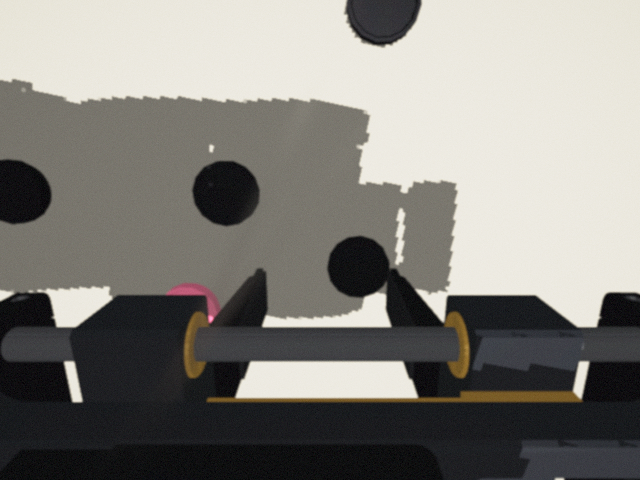

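Wrist view: target dish at (358,266), within 3 px of the predicted (355,266); the others are where expected.

Call:
servo_tool([
  [-0.002, 0.019, 0, -1.4, -0.3, 2.2, 62],
  [0, 0, 0.02, 0, 0, 0, 62],
  [0, 0, 0, 0, 0, 0, 62],
  [0, 0, 0, 0, 0, 0, 62],
])

```text
t: 8.48
eef_pos: [637.7, 198.4, 34.3]
tcp_rot: [3.141, 0.001, 1.735]
ft_force: [0.6, -0.0, -0.0]
opening: 0.621
```

```bash
python3 -c "
from h import *
rel(638,202,3,1.734)"
```

```text
t 8.48 at [637.7 198.4  34.3] [3.141e+00 1.000e-03 1.735e+00] F [ 0.6 -0.  -0. ] M [-0.1   0.12  0.05] op 0.621 q6 0.04
 shift mm [ 3.6  0.9 31.3] turn deg [0.03 0.06 0.07]
```

Call:
servo_tool([
  [0.004, 0.001, 0.013, 0, 0, 0, 56],
  [0, 0, 0.011, 0, 0, 0, 56],
  [0, 0, 0.006, 0, 0, 0, 56],
  [0, 0, 0, 0, 0, 0, 20],
  [0, 0, 0, 0, 0, 0, 20],
  [0, 0, 0, 0, 0, 0, 20],
  [0, 0, 0, 0, 0, 0, 20],
  [0, 0, 0, 0, 0, 0, 20],
])

```text
t: 9.15
eef_pos: [637.9, 201.1, 5.0]
tcp_rot: [3.139, 0.001, 1.736]
ft_force: [0.2, -0.1, -0.9]
opening: 0.387
```

```bash
python3 -c "
from h import *
rel(638,202,3,1.734)"
```

```text
t 9.15 at [637.9 201.1   5. ] [3.139e+00 1.000e-03 1.736e+00] F [ 0.2 -0.1 -0.9] M [-0.1   0.05 -0.06] op 0.387 q6 0.04
 shift mm [0.9 0.2 2. ] turn deg [0.14 0.05 0.09]
```

Call:
servo_tool([
  [0, 0, -0.015, 0, 0, 0, 20],
  [0, 0, -0.03, 0, 0, 0, 20],
  [0, 0, -0.03, 0, 0, 0, 20],
  [0, 0, -0.03, 0, 0, 0, 20],
  [-0.031, -0.015, -0.02, 0, 0, 0, 20],
  [-0.031, -0.015, 0, 0, 0, 0, 20],
  [-0.031, -0.015, 0, 0, 0, 0, 20],
  [-0.031, -0.015, 0, 0, 0, 0, 20],
])

```text
t: 9.82
eef_pos: [598.9, 70.9, 137.4]
tcp_rot: [3.135, 0.002, 1.744]
ft_force: [0.5, -0.3, -0.2]
opening: 0.397
```

Call:
servo_tool([
  [-0.02, -0.01, 0, 0, 0, 0, 20],
  [0, 0, 0, 0, 0, 0, 20],
  [0, 0, 0, 0, 0, 0, 20],
])

```text
t: 10.07
eef_pos: [590.9, 43.2, 139.5]
tcp_rot: [3.133, 0.003, 1.739]
ft_force: [0.7, 0.1, -0.2]
opening: 0.386
```

```bash
python3 - <<'E'
from h import *
rel(589.2,35.4,83.5,1.734)
c=cam("wrist");cv2.imwrite("pics/w4.png",c["img"]);print(proj(c,(649.8,-56,78)),proj(c,(535,-74,114)))
E
```

```text
t 10.07 at [590.9  43.2 139.5] [3.133e+00 3.000e-03 1.739e+00] F [ 0.7  0.1 -0.2] M [-0.02  0.03 -0.01] op 0.386 q6 -0.21
 shift mm [-7.2 -3.5 56. ] turn deg [0.5  0.16 0.31]
[380.4717178  392.33059445] [206.00915124 429.3775975 ]
```

View pics/w4.png

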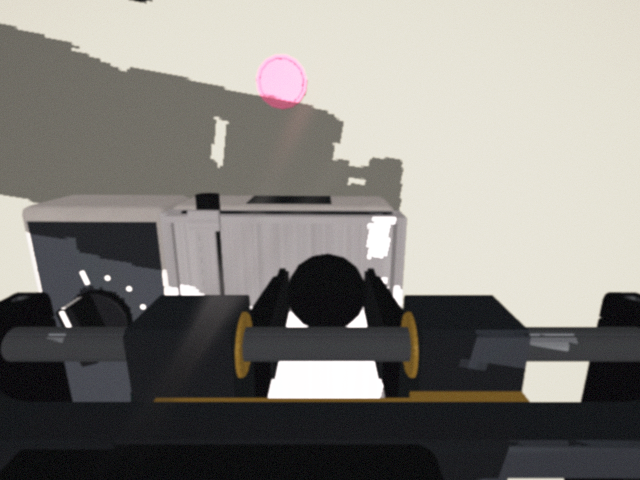

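Dish held level at (327,290), over the platform, and the shaker edges are parallel to the image axes, which confirms the yaw.

Call:
servo_tool([
  [-0.007, -0.0035, 0, 0.5, 0.1, 0.3, 20],
  [0, 0, 0.018, 0, 0, 0, 20],
  [0, 0, 0.018, 0, 0, 0, 20],
  [0, 0, 0.01, 0, 0, 0, 20],
  [0, 0, 0, 0, 0, 0, 20],
  [0, 0, 0, 0, 0, 0, 20],
])

```text
t: 10.62
eef_pos: [590.5, 39.4, 92.4]
tcp_rot: [3.141, 0.001, 1.739]
ft_force: [0.0, -0.2, -0.1]
opening: 0.388
```

```bash
python3 - <<'E'
from h import *
rel(589.2,35.4,83.5,1.734)
E
```

```text
t 10.62 at [590.5  39.4  92.4] [3.141e+00 1.000e-03 1.739e+00] F [ 0.  -0.2 -0.1] M [-0.05  0.06  0.04] op 0.388 q6 -0.21
 shift mm [-3.7 -1.9  8.9] turn deg [0.01 0.05 0.31]
```

Call:
servo_tool([
  [-0.003, -0.002, 0.005, 0, 0, 0, 20],
  [0, 0, 0.003, 0, 0, 0, 20],
  [0, 0, 0, 0, 0, 0, 20],
  [0, 0, 0, 0, 0, 0, 20],
])

```text
t: 10.95
eef_pos: [589.7, 36.5, 85.2]
tcp_rot: [3.14, 0.001, 1.741]
ft_force: [1.5, -0.5, -1.1]
opening: 0.388
```

```bash
python3 - <<'E'
from h import *
rel(589.2,35.4,83.5,1.734)
E
```

```text
t 10.95 at [589.7  36.5  85.2] [3.140e+00 1.000e-03 1.741e+00] F [ 1.5 -0.5 -1.1] M [-0.05  0.02  0.01] op 0.388 q6 -0.22
 shift mm [-1.  -0.7  1.7] turn deg [0.1  0.07 0.38]
```

Call:
servo_tool([
  [0, 0, 0.0012, 0, 0, 0, 20],
  [0, 0, 0, 0, 0, 0, 56],
  [0, 0, 0, 0, 0, 0, 56],
  [0, 0, 0, 0, 0, 0, 56],
  [0, 0, 0, 0, 0, 0, 56],
  [0, 0, -0.02, 0, 0, 0, 56],
  [0, 0, -0.03, 0, 0, 0, 60],
  [0.005, 0, -0.02, 0, 0, 0, 60],
])

```text
t: 11.62
eef_pos: [587.3, 41.0, 153.1]
tcp_rot: [-3.137, -0.0, 1.74]
ft_force: [-0.2, 0.2, -0.1]
opening: 0.593
```

Call:
servo_tool([
  [0.032, -0.001, 0, 0, 0, 0, 60],
  [0.032, -0.001, 0, 0, 0, 0, 60],
  [0.032, -0.001, 0.01, 0, 0, 0, 60],
  [0.032, -0.001, 0.03, 0, 0, 0, 60],
  [0.032, -0.001, 0.03, 0, 0, 0, 60],
  [0.02, -0.001, 0.02, 0, 0, 0, 60],
  [0, 0, 0, 0, 0, 0, 60],
  [0, 0, 0, 0, 0, 0, 60],
])

```text
t: 12.28
eef_pos: [554.5, 222.8, 69.5]
tcp_rot: [3.13, 0.002, 1.737]
ft_force: [-0.3, 0.2, 0.7]
opening: 0.603
```

```bash
cat > chk.py <<'E'
# dishes seen by the top camera (bench and platform) ; args: x y z -> remaining move
import sys; from h import *
T=cam("top");m=(T["img"].max(2)<45).astype(np.uint8)
N,l,st,ce=cv2.connectedComponentsWithStats(m)
for i in range(1,N):
    a=st[i,4]
    if 100<a<260 and abs(st[i,2]-st[i,3])<7 and ce[i][0]<385 and 140<ce[i][1]<290:
        b=onz(T,*ce[i],9);p=onz(T,*ce[i],88);print(ce[i].round(0),a,"bench",b[:2].round(1),"plat",p[:2].round(1))
x,y,z=map(float,sys.argv[1:4]);rel(x,y,z,1.734)
E
python3 chk.py 552 230 4
```

```text
[283. 184.] 134 bench [602.6  41.8] plat [589.2  37.6]
[361. 234.] 116 bench [ 468.2 -178.1] plat [ 462.6 -169.5]
[309. 241.] 201 bench [445.5 -35.3] plat [441.3 -35. ]
t 12.33 at [554.5 222.4  69.6] [3.130e+00 2.000e-03 1.736e+00] F [-0.4  0.7 -0.7] M [-0.08  0.04  0.06] op 0.602 q6 0.11
 shift mm [ 8.  -1.9 65.6] turn deg [0.65 0.09 0.14]
```

Call:
servo_tool([
  [0.008, -0.002, 0, 0.6, 0, 0, 60],
  [0, 0, 0.015, 0, 0, 0, 60],
  [0, 0, 0.012, 0, 0, 0, 60],
  [0, 0, 0, 0, 0, 0, 60],
  [0, 0, 0, 0, 0, 0, 60],
])

```text
t: 12.75
eef_pos: [554.4, 227.7, 46.5]
tcp_rot: [3.136, 0.001, 1.731]
ft_force: [0.0, 0.2, 0.4]
opening: 0.601
```

```bash
cat > dish.py <<'E'
# wrist camera: dark round dishes by Hough on the plane of their lids; args x y z_tcp [zlid]
import sys; from h import *
x,y,z=map(float,sys.argv[1:4]);zl=float(sys.argv[4]) if len(sys.argv)>4 else 11
c=cam("wrist");m=((c["img"].max(2)<48)*255).astype(np.uint8);m=cv2.GaussianBlur(255-m,(5,5),1)
p=proj(c,(x,y,zl));r=np.linalg.norm(proj(c,(x-3.08,y+18.75,zl))-p)*.5+np.linalg.norm(proj(c,(x+18.75,y+3.08,zl))-p)*.5
h=cv2.HoughCircles(m,cv2.HOUGH_GRADIENT,1,15,param1=100,param2=9,minRadius=int(r*.85),maxRadius=int(r*1.15))
print("exp px",p.round(0),"r %.1f"%r)
if h is not None:
    for u,v,q in h[0]:
        X=onz(c,u,v,zl)
        if np.hypot(X[0]-x,X[1]-y)<60: print("circle",u,v,q,X[:2].round(1))
rel(x,y,z,1.734)
E
python3 dish.py 552 230 4
```

```text
exp px [320. 262.] r 32.0
circle 323.5 260.5 30.8 [553.7 231.1]
t 12.80 at [554.4 227.7  46.6] [3.136e+00 1.000e-03 1.731e+00] F [ 0.6 -0.1 -0.3] M [-0.08  0.03  0.03] op 0.601 q6 0.12
 shift mm [ 2.7 -2.2 42.6] turn deg [ 0.34  0.05 -0.15]
```

Call:
servo_tool([
  [0.003, -0.001, 0.012, 0.3, 0, 0, 56],
  [0, 0, 0.015, 0, 0, 0, 56],
  [0, 0, 0.012, 0, 0, 0, 56],
  [0, 0, 0.002, 0, 0, 0, 56],
  [0, 0, 0, 0, 0, 0, 20],
  [0, 0, 0, 0, 0, 0, 20],
  [0, 0, 0, 0, 0, 0, 20],
  [0, 0, 0, 0, 0, 0, 20],
])

```text
t: 13.47
eef_pos: [554.3, 230.6, 4.8]
tcp_rot: [3.139, 0.0, 1.73]
ft_force: [0.7, 0.1, -0.5]
opening: 0.389
```

Call:
servo_tool([
  [0, 0, 0, 0, 0, 0, 20],
  [0, 0, 0, 0, 0, 0, 20],
])

```text
t: 13.63
eef_pos: [554.6, 230.7, 5.6]
tcp_rot: [3.138, 0.0, 1.73]
ft_force: [-0.7, 0.2, -0.1]
opening: 0.388
```

Call:
servo_tool([
  [0, 0, -0.015, 0, 0, 0, 20],
  [0, 0, -0.03, 0, 0, 0, 20],
  [0, 0, -0.03, 0, 0, 0, 20],
  [0, 0, -0.03, 0, 0, 0, 20],
  [-0.03, 0.0005, -0.025, 0, 0, 0, 20],
  [-0.034, 0.0005, 0, 0, 0, 0, 20],
  [-0.034, 0.0005, 0, 0, 0, 0, 20],
  [-0.034, 0.0005, 0, 0, 0, 0, 20],
])

```text
t: 14.3
eef_pos: [576.9, 102.1, 144.3]
tcp_rot: [3.134, 0.001, 1.738]
ft_force: [1.3, -0.1, -0.2]
opening: 0.39
```

Call:
servo_tool([
  [-0.034, 0.0005, 0, 0, 0, 0, 20],
  [-0.034, 0.0005, 0, 0, 0, 0, 20],
  [-0.034, 0.0005, 0, 0, 0, 0, 20],
  [0, 0, 0, 0, 0, 0, 20],
  [0, 0, 0, 0, 0, 0, 20],
])

```text
t: 14.72
eef_pos: [596.8, -9.3, 147.2]
tcp_rot: [3.129, 0.003, 1.734]
ft_force: [-0.3, 0.5, 0.2]
opening: 0.39
```

```bash
python3 -c "
from h import *
rel(597.3,-13.9,84,1.734)"
```

```text
t 14.72 at [596.8  -9.3 147.2] [3.129e+00 3.000e-03 1.734e+00] F [-0.3  0.5  0.2] M [-0.12  0.08  0.01] op 0.390 q6 -0.29
 shift mm [-4.5 -1.1 63.2] turn deg [ 0.71  0.16 -0.02]
```

Call:
servo_tool([
  [-0.006, -0.001, 0, 0.7, 0.1, 0, 20],
  [0, 0, 0.018, 0, 0, 0, 20],
  [0, 0, 0.018, 0, 0, 0, 20],
  [0, 0, 0.015, 0, 0, 0, 20],
  [0, 0, 0, 0, 0, 0, 20],
  [0, 0, 0, 0, 0, 0, 20],
])

```text
t: 15.22
eef_pos: [597.1, -13.2, 96.5]
tcp_rot: [-3.141, 0.001, 1.737]
ft_force: [0.5, -0.1, 0.1]
opening: 0.389
```

```bash
python3 -c "
from h import *
rel(597.3,-13.9,84,1.734)"
```

```text
t 15.22 at [597.1 -13.2  96.5] [-3.141e+00  1.000e-03  1.737e+00] F [ 0.5 -0.1  0.1] M [-0.1   0.03  0.04] op 0.389 q6 -0.30
 shift mm [-0.7  0.1 12.5] turn deg [-0.03  0.08  0.19]
```

Call:
servo_tool([
  [0, 0, 0.006, 0, 0, 0, 20],
  [0, 0, 0.006, 0, 0, 0, 20],
  [0, 0, 0.001, 0, 0, 0, 20],
  [0, 0, 0, 0, 0, 0, 20],
  [0, 0, 0, 0, 0, 0, 20],
])

```text
t: 15.63
eef_pos: [598.0, -11.7, 84.9]
tcp_rot: [3.14, 0.002, 1.74]
ft_force: [0.4, -0.8, 0.2]
opening: 0.388
```

```bash
python3 -c "
from h import *
rel(597.3,-13.9,84,1.734)"
```

```text
t 15.63 at [598.  -11.7  84.9] [3.14e+00 2.00e-03 1.74e+00] F [ 0.4 -0.8  0.2] M [-0.12  0.05  0.01] op 0.388 q6 -0.30
 shift mm [-2.  -1.   0.9] turn deg [0.1  0.12 0.34]
```

Call:
servo_tool([
  [0, 0, 0.0012, 0, 0, 0, 20],
  [0, 0, 0, 0, 0, 0, 56],
  [0, 0, 0, 0, 0, 0, 56],
  [0, 0, 0, 0, 0, 0, 56],
  [0, 0, 0, 0, 0, 0, 56],
  [0, 0, -0.02, 0, 0, 0, 56],
  [0, 0, -0.03, 0, 0, 0, 60],
  [0.005, 0, -0.02, 0, 0, 0, 60],
])

```text
t: 16.3
eef_pos: [595.5, -7.2, 152.5]
tcp_rot: [-3.137, 0.0, 1.739]
ft_force: [-0.2, 0.1, 0.9]
opening: 0.597
```

Call:
servo_tool([
  [0.034, 0.008, 0, 0, 0, 0, 60],
  [0.034, 0.008, 0, 0, 0, 0, 60],
  [0.034, 0.008, 0, 0, 0, 0, 60],
  [0.034, 0.008, 0, 0, 0, 0, 60],
  [0.034, 0.008, 0, 0, 0, 0, 60],
  [0.034, 0.008, 0.02, 0, 0, 0, 60],
  [0.034, 0.008, 0.03, 0, 0, 0, 60],
  [0.034, 0.008, 0.03, 0, 0, 0, 60],
])

```text
t: 16.97
eef_pos: [619.8, 270.7, 89.3]
tcp_rot: [3.124, 0.001, 1.729]
ft_force: [-0.1, 0.1, -0.5]
opening: 0.602
```

Call:
servo_tool([
  [0.034, 0.008, 0.01, 0, 0, 0, 60],
  [0.015, 0.003, 0.01, 0, 0, 0, 60],
  [0, 0, 0, 0, 0, 0, 60],
  [0, 0, 0, 0, 0, 0, 60],
])

```text
t: 17.3
eef_pos: [619.8, 328.8, 61.5]
tcp_rot: [3.132, 0.003, 1.735]
ft_force: [-0.2, -1.1, 0.2]
opening: 0.6
```

```bash
python3 dish.py 618.5 343.6 4; python3 chk.py 618.5 343.6 4
```

```text
exp px [325. 235.] r 30.7
circle 329.5 234.5 30.3 [620.9 344.2]
t 17.35 at [619.6 328.4  61.6] [3.132e+00 3.000e-03 1.735e+00] F [-0.5 -0.  -0.7] M [-0.07  0.08  0.04] op 0.602 q6 0.23
 shift mm [15.4  0.8 57.6] turn deg [0.55 0.14 0.05]
[302. 182.] 133 bench [610.9 -10.1] plat [597.1 -11.3]
[283. 184.] 133 bench [602.5  41.9] plat [589.1  37.6]
[361. 234.] 116 bench [ 468.2 -178.1] plat [ 462.6 -169.5]
[309. 241.] 200 bench [445.  -35.1] plat [440.8 -34.9]
[222. 245.] 132 bench [427.4 204.8] plat [424.2 191.1]
t 17.40 at [620.  327.7  62.2] [3.131e+00 2.000e-03 1.734e+00] F [ 0.   0.4 -0.1] M [-0.09  0.07  0.04] op 0.602 q6 0.23
 shift mm [16.1  0.5 58.2] turn deg [ 0.6   0.14 -0.01]
```

Call:
servo_tool([
  [0.016, 0.001, 0, 0.6, 0.1, 0, 60],
  [0, 0, 0.02, 0, 0, 0, 60],
  [0, 0, 0.012, 0, 0, 0, 60],
  [0, 0, 0, 0, 0, 0, 60],
  [0, 0, 0, 0, 0, 0, 60],
])

```text
t: 17.82
eef_pos: [621.4, 341.6, 34.5]
tcp_rot: [3.137, -0.001, 1.728]
ft_force: [-0.1, 0.2, 0.1]
opening: 0.597
```

```bash
python3 dish.py 620 344 4
```

```text
exp px [322. 269.] r 33.8
circle 321.5 267.5 32.1 [619.6 344.9]
t 17.87 at [621.4 341.6  34.5] [ 3.137e+00 -1.000e-03  1.728e+00] F [-0.7 -0.2  0.3] M [-0.12  0.    0.01] op 0.597 q6 0.25
 shift mm [ 2.6 -1.2 30.5] turn deg [ 0.26 -0.07 -0.36]
```

Call:
servo_tool([
  [0.003, -0.001, 0.012, 0.2, 0, -0.3, 56],
  [0, 0, 0.012, 0, 0, 0, 56],
  [0, 0, 0.005, 0, 0, 0, 56],
  [0, 0, 0, 0, 0, 0, 20],
  [0, 0, 0, 0, 0, 0, 20],
  [0, 0, 0, 0, 0, 0, 20],
  [0, 0, 0, 0, 0, 0, 20],
  [0, 0, 0, 0, 0, 0, 20],
])

```text
t: 18.53
eef_pos: [620.7, 344.4, 4.4]
tcp_rot: [3.139, -0.002, 1.733]
ft_force: [0.3, -0.0, 0.1]
opening: 0.389
```

```bash
python3 -c "
from h import *
rel(605.4,-63.3,84,1.734)"
```

```text
t 18.53 at [620.7 344.4   4.4] [ 3.139e+00 -2.000e-03  1.733e+00] F [ 0.3 -0.   0.1] M [-0.05  0.05  0.  ] op 0.389 q6 0.25
 shift mm [-399.7  -80.6  -80.5] turn deg [ 0.13 -0.09 -0.08]
```

Call:
servo_tool([
  [0, 0, -0.015, 0, 0, 0, 20],
  [0, 0, -0.03, 0, 0, 0, 20],
  [0, 0, -0.03, 0, 0, 0, 20],
  [-0.03, -0.006, -0.03, 0, 0, 0, 20],
  [-0.035, -0.0073, -0.025, 0, 0, 0, 20],
  [-0.035, -0.0073, 0, 0, 0, 0, 20],
  [-0.035, -0.0073, 0, 0, 0, 0, 20],
  [-0.035, -0.0073, 0, 0, 0, 0, 20],
])

```text
t: 19.2
eef_pos: [613.2, 173.9, 147.3]
tcp_rot: [3.131, -0.002, 1.742]
ft_force: [0.4, -0.4, -1.1]
opening: 0.385
```

Call:
servo_tool([
  [-0.035, -0.0073, 0, 0, 0, 0, 20],
  [-0.035, -0.0073, 0, 0, 0, 0, 20],
  [-0.035, -0.0073, 0, 0, 0, 0, 20],
  [-0.035, -0.0073, 0, 0, 0, 0, 20],
  [-0.035, -0.0073, 0, 0, 0, 0, 20],
  [-0.03, -0.0073, 0, 0, 0, 0, 20],
  [0, 0, 0, 0, 0, 0, 20],
  [0, 0, 0, 0, 0, 0, 20],
])

```text
t: 19.87
eef_pos: [603.9, -52.2, 160.5]
tcp_rot: [3.116, 0.003, 1.737]
ft_force: [0.2, 0.8, -0.5]
opening: 0.384
```

```bash
python3 -c "
from h import *
rel(605.4,-63.3,84,1.734)"
```

```text
t 19.87 at [603.9 -52.2 160.5] [3.116e+00 3.000e-03 1.737e+00] F [ 0.2  0.8 -0.5] M [-0.11  0.01  0.  ] op 0.384 q6 -0.37
 shift mm [-11.   -2.4  76.5] turn deg [1.48 0.15 0.15]
```

Call:
servo_tool([
  [-0.012, -0.001, 0, 1.4, 0.1, 0.1, 20],
  [0, 0, 0.02, 0, 0, 0, 20],
  [0, 0, 0.02, 0, 0, 0, 20],
  [0, 0, 0.02, 0, 0, 0, 20],
  [0, 0, 0.004, 0, 0, 0, 20],
  [0, 0, 0, 0, 0, 0, 20],
  [0, 0, 0, 0, 0, 0, 20],
])

```text
t: 20.45
eef_pos: [607.5, -60.5, 102.5]
tcp_rot: [3.132, 0.004, 1.738]
ft_force: [0.2, 0.3, -0.6]
opening: 0.388
```

```bash
python3 -c "
from h import *
rel(605.4,-63.3,84,1.734)"
```

```text
t 20.45 at [607.5 -60.5 102.5] [3.132 0.004 1.738] F [ 0.2  0.3 -0.6] M [-0.12  0.07  0.01] op 0.388 q6 -0.37
 shift mm [-2.3 -2.7 18.5] turn deg [0.53 0.22 0.22]
```

Call:
servo_tool([
  [-0.003, -0.003, 0.006, 0.5, 0.2, 0, 20],
  [0, 0, 0.007, 0, 0, 0, 20],
  [0, 0, 0.005, 0, 0, 0, 20],
  [0, 0, 0.002, 0, 0, 0, 20],
  [0, 0, 0, 0, 0, 0, 20],
  [0, 0, 0, 0, 0, 0, 20],
])

```text
t: 20.95
eef_pos: [606.3, -63.6, 84.3]
tcp_rot: [3.137, 0.002, 1.739]
ft_force: [0.5, -0.1, -1.8]
opening: 0.39
```

```bash
python3 -c "
from h import *
rel(605.4,-63.3,84,1.734)"
```

```text
t 20.95 at [606.3 -63.6  84.3] [3.137e+00 2.000e-03 1.739e+00] F [ 0.5 -0.1 -1.8] M [-0.13  0.07  0.04] op 0.390 q6 -0.38
 shift mm [ 0.4 -0.9  0.3] turn deg [0.24 0.1  0.3 ]
```

Call:
servo_tool([
  [0, 0, 0.001, 0, 0, 0, 20],
  [0, 0, 0, 0, 0, 0, 56],
  [0, 0, 0, 0, 0, 0, 56],
  [0, 0, 0, 0, 0, 0, 56],
  [0, 0, 0, 0, 0, 0, 56],
  [0, 0, -0.02, 0, 0, 0, 56],
  [0, 0, -0.03, 0, 0, 0, 60],
  [0.005, 0, -0.025, 0, 0, 0, 60],
])

```text
t: 21.62
eef_pos: [603.3, -58.8, 155.9]
tcp_rot: [-3.138, -0.001, 1.738]
ft_force: [0.8, 0.0, 0.8]
opening: 0.593
```

Call:
servo_tool([
  [0.034, -0.0023, 0, 0, 0, 0, 60],
  [0.034, -0.0023, 0, 0, 0, 0, 60],
  [0.034, -0.0023, 0, 0, 0, 0, 60],
  [0.034, -0.0023, 0, 0, 0, 0, 60],
  [0.034, -0.0023, 0, 0, 0, 0, 60],
  [0.034, -0.0023, 0, 0, 0, 0, 60],
  [0.034, -0.0023, 0.01, 0, 0, 0, 60],
  [0.034, -0.0023, 0.02, 0, 0, 0, 60],
])

```text
t: 22.28
eef_pos: [543.7, 211.6, 136.0]
tcp_rot: [3.126, 0.002, 1.729]
ft_force: [1.4, 0.0, 0.6]
opening: 0.6
```

Call:
servo_tool([
  [0.034, -0.0023, 0.02, 0, 0, 0, 60],
  [0.034, -0.0023, 0.02, 0, 0, 0, 60],
  [0.03, -0.0023, 0.015, 0, 0, 0, 60],
  [0.01, 0, 0.01, 0, 0, 0, 60],
  [0, 0, 0, 0, 0, 0, 60],
  [0, 0, 0, 0, 0, 0, 60],
])

```text
t: 22.78
eef_pos: [516.3, 327.6, 66.0]
tcp_rot: [3.126, 0.002, 1.736]
ft_force: [1.0, -0.4, 1.1]
opening: 0.599
```

```bash
python3 dish.py 509 353.6 4; python3 chk.py 509 353.6 4
```

```text
exp px [318. 214.] r 30.8
circle 320.5 211.5 28.9 [510.1 355.4]
t 22.83 at [516.5 327.1  66.2] [3.126e+00 2.000e-03 1.735e+00] F [-0.3  0.9  0.6] M [-0.08  0.05 -0.01] op 0.599 q6 0.30
 shift mm [27.5 -4.  62.1] turn deg [0.88 0.12 0.05]
[322. 179.] 135 bench [619.8 -64.9] plat [605.4 -62.9]
[302. 182.] 134 bench [611.1 -10.1] plat [597.2 -11.3]
[283. 184.] 135 bench [602.6  41.9] plat [589.2  37.6]
[361. 234.] 116 bench [ 468.2 -178.1] plat [ 462.6 -169.5]
[309. 241.] 203 bench [445.3 -35.3] plat [441.  -35.1]
[222. 245.] 135 bench [427.4 204.6] plat [424.2 190.9]
t 22.88 at [516.9 326.6  66.6] [3.126e+00 2.000e-03 1.734e+00] F [-0.2 -1.1  0.6] M [-0.15  0.01  0.04] op 0.600 q6 0.30
 shift mm [28.  -4.4 62.5] turn deg [ 0.92  0.11 -0.01]
```

Call:
servo_tool([
  [0.015, -0.002, 0, 0.9, 0.1, 0, 60],
  [0.013, -0.002, 0.01, 0, 0, 0, 60],
  [0, 0, 0.02, 0, 0, 0, 60],
  [0, 0, 0.005, 0, 0, 0, 60],
  [0, 0, 0, 0, 0, 0, 60],
  [0, 0, 0, 0, 0, 0, 60],
])

```text
t: 23.38
eef_pos: [512.8, 349.9, 34.3]
tcp_rot: [3.134, -0.002, 1.726]
ft_force: [-0.3, -0.7, 0.4]
opening: 0.599
```

```bash
python3 dish.py 509.5 354 4
```

```text
exp px [319. 266.] r 33.9
circle 321.5 262.5 32.2 [510.5 356.2]
t 23.43 at [512.9 349.9  34.5] [ 3.134e+00 -2.000e-03  1.725e+00] F [-0.5 -0.7 -0.3] M [-0.06  0.08  0.05] op 0.600 q6 0.34
 shift mm [ 4.5 -2.9 30.5] turn deg [ 0.45 -0.1  -0.49]
```

Call:
servo_tool([
  [0.005, -0.003, 0.012, 0.4, 0, -0.4, 56],
  [0, 0, 0.012, 0, 0, 0, 56],
  [0, 0, 0.005, 0, 0, 0, 56],
  [0, 0, 0, 0, 0, 0, 20],
  [0, 0, 0, 0, 0, 0, 20],
  [0, 0, 0, 0, 0, 0, 20],
  [0, 0, 0, 0, 0, 0, 20],
  [0, 0, 0, 0, 0, 0, 20],
])

```text
t: 24.1
eef_pos: [509.7, 354.5, 3.9]
tcp_rot: [3.14, -0.002, 1.732]
ft_force: [-0.4, -0.2, -0.3]
opening: 0.391
```

```bash
python3 -c "
from h import *
rel(613.5,-112.7,84,1.734)"
```

```text
t 24.10 at [509.7 354.5   3.9] [ 3.140e+00 -2.000e-03  1.732e+00] F [-0.4 -0.2 -0.3] M [-0.09  0.05 -0.02] op 0.391 q6 0.34
 shift mm [-477.7   27.5  -81.1] turn deg [ 0.12 -0.13 -0.09]
```

Call:
servo_tool([
  [0, 0, -0.015, 0, 0, 0, 20],
  [0, 0, -0.03, 0, 0, 0, 20],
  [0, 0, -0.03, 0, 0, 0, 20],
  [-0.03, 0.002, -0.03, 0, 0, 0, 20],
  [-0.035, 0.002, -0.022, 0, 0, 0, 20],
  [-0.035, 0.002, 0, 0, 0, 0, 20],
  [-0.035, 0.002, 0, 0, 0, 0, 20],
  [-0.035, 0.002, 0, 0, 0, 0, 20],
])

```text
t: 24.77
eef_pos: [546.8, 188.9, 137.9]
tcp_rot: [3.135, -0.002, 1.742]
ft_force: [1.5, 0.5, -1.6]
opening: 0.386
```

Call:
servo_tool([
  [-0.035, 0.002, 0, 0, 0, 0, 20],
  [-0.035, 0.002, 0, 0, 0, 0, 20],
  [-0.035, 0.002, 0, 0, 0, 0, 20],
  [-0.035, 0.002, 0, 0, 0, 0, 20],
  [-0.035, 0.002, 0, 0, 0, 0, 20],
  [-0.035, 0.002, 0, 0, 0, 0, 20],
  [-0.035, 0.002, 0, 0, 0, 0, 20],
  [-0.035, 0.002, 0, 0, 0, 0, 20],
])

```text
t: 25.43
eef_pos: [611.7, -98.5, 142.3]
tcp_rot: [3.128, -0.0, 1.742]
ft_force: [0.4, -0.4, 0.0]
opening: 0.389
```

Call:
servo_tool([
  [-0.02, 0, 0, 0, 0, 0, 20],
  [0, 0, 0, 0, 0, 0, 20],
  [0, 0, 0, 0, 0, 0, 20],
])

```text
t: 25.68
eef_pos: [616.1, -126.5, 142.9]
tcp_rot: [3.126, 0.001, 1.735]
ft_force: [-0.4, 0.2, 0.0]
opening: 0.388
```

```bash
python3 -c "
from h import *
rel(613.5,-112.7,84,1.734)"
```

```text
t 25.68 at [ 616.1 -126.5  142.9] [3.126e+00 1.000e-03 1.735e+00] F [-0.4  0.2  0. ] M [-0.04  0.02 -0.02] op 0.388 q6 -0.48
 shift mm [14.2 -1.2 58.9] turn deg [0.9  0.08 0.07]
```

Call:
servo_tool([
  [0.013, -0.001, 0, 0.9, 0.1, 0, 20],
  [0, 0, 0.018, 0, 0, 0, 20],
  [0, 0, 0.018, 0, 0, 0, 20],
  [0, 0, 0.01, 0, 0, 0, 20],
  [0, 0, 0, 0, 0, 0, 20],
  [0, 0, 0, 0, 0, 0, 20],
])

```text
t: 26.18
eef_pos: [611.7, -105.2, 97.4]
tcp_rot: [-3.14, -0.001, 1.74]
ft_force: [1.5, -0.3, -0.6]
opening: 0.387
```

```bash
python3 -c "
from h import *
rel(613.5,-112.7,83.5,1.734)"
```

```text
t 26.18 at [ 611.7 -105.2   97.4] [-3.14e+00 -1.00e-03  1.74e+00] F [ 1.5 -0.3 -0.6] M [-0.09  0.03  0.  ] op 0.387 q6 -0.45
 shift mm [-7.7  0.5 13.9] turn deg [-0.1  -0.04  0.33]
```

Call:
servo_tool([
  [-0.008, 0.0005, 0, 0, 0, 0, 20],
  [0, 0, 0.006, 0, 0, 0, 20],
  [0, 0, 0.006, 0, 0, 0, 20],
  [0, 0, 0.002, 0, 0, 0, 20],
  [0, 0, 0, 0, 0, 0, 20],
  [0, 0, 0, 0, 0, 0, 20],
])

```text
t: 26.68
eef_pos: [614.7, -112.8, 84.6]
tcp_rot: [3.141, 0.001, 1.741]
ft_force: [-0.8, 0.4, -0.8]
opening: 0.386
```

```bash
python3 -c "
from h import *
rel(613.5,-112.7,83.5,1.734)"
```

```text
t 26.68 at [ 614.7 -112.8   84.6] [3.141e+00 1.000e-03 1.741e+00] F [-0.8  0.4 -0.8] M [-0.07  0.03 -0.02] op 0.386 q6 -0.46
 shift mm [ 0.3 -1.2  1.1] turn deg [0.04 0.04 0.4 ]
```

Call:
servo_tool([
  [0, 0, 0.0015, 0, 0, 0, 20],
  [0, 0, 0, 0, 0, 0, 56],
  [0, 0, 0, 0, 0, 0, 56],
  [0, 0, 0, 0, 0, 0, 56],
  [0, 0, 0, 0, 0, 0, 56],
  [0, 0, -0.02, 0, 0, 0, 56],
  [0, 0, -0.03, 0, 0, 0, 60],
  [0.005, 0, -0.025, 0, 0, 0, 60],
])

```text
t: 27.35
eef_pos: [611.7, -108.0, 155.4]
tcp_rot: [-3.134, -0.003, 1.74]
ft_force: [0.7, 0.3, 0.5]
opening: 0.593
```

Call:
servo_tool([
  [0.031, -0.012, 0, 0, 0, 0, 60],
  [0.031, -0.012, 0, 0, 0, 0, 60],
  [0.031, -0.012, 0, 0, 0, 0, 60],
  [0.031, -0.012, 0, 0, 0, 0, 60],
  [0.031, -0.012, 0, 0, 0, 0, 60],
  [0.031, -0.012, 0, 0, 0, 0, 60],
  [0.031, -0.012, 0, 0, 0, 0, 60],
  [0.031, -0.012, 0.02, 0, 0, 0, 60],
])

```text
t: 28.02
eef_pos: [476.6, 124.2, 144.6]
tcp_rot: [3.13, 0.002, 1.732]
ft_force: [0.7, 0.7, 0.2]
opening: 0.602
```

Call:
servo_tool([
  [0.031, -0.012, 0.02, 0, 0, 0, 60],
  [0.031, -0.012, 0.02, 0, 0, 0, 60],
  [0.01, -0.008, 0.02, 0, 0, 0, 60],
  [0, 0, 0.01, 0, 0, 0, 60],
  [0, 0, 0, 0, 0, 0, 60],
  [0, 0, 0, 0, 0, 0, 60],
])

```text
t: 28.52
eef_pos: [427.8, 197.9, 71.4]
tcp_rot: [3.128, 0.002, 1.739]
ft_force: [0.6, -0.5, -0.2]
opening: 0.598
```

```bash
python3 dish.py 427.6 204.7 4; python3 chk.py 427.6 204.7 4
```

```text
exp px [325. 243.] r 29.1
circle 325.5 242.5 26.6 [428.1 205.1]
t 28.57 at [428.1 197.7  71.6] [3.128e+00 2.000e-03 1.738e+00] F [ 0.5 -0.1  0. ] M [-0.1  -0.    0.02] op 0.598 q6 0.13
 shift mm [ 7.1 -0.2 67.6] turn deg [0.78 0.11 0.24]
[340. 176.] 136 bench [ 628.7 -116.8] plat [ 613.8 -111.8]
[322. 179.] 135 bench [619.8 -64.9] plat [605.4 -62.9]
[302. 182.] 134 bench [611.1 -10.1] plat [597.2 -11.3]
[283. 184.] 135 bench [602.6  41.9] plat [589.2  37.6]
[361. 234.] 116 bench [ 468.4 -178. ] plat [ 462.9 -169.5]
[309. 241.] 205 bench [445.5 -35.3] plat [441.2 -35. ]
t 28.62 at [428.5 197.6  71.9] [3.127e+00 2.000e-03 1.738e+00] F [-0.6 -0.6  0.5] M [-0.09  0.09  0.05] op 0.600 q6 0.13
 shift mm [ 7.3 -0.7 67.9] turn deg [0.83 0.1  0.21]
```

Call:
servo_tool([
  [0.007, -0.0005, 0, 0.8, 0.1, 0.2, 60],
  [0, 0, 0.02, 0, 0, 0, 60],
  [0, 0, 0.018, 0, 0, 0, 60],
  [0, 0, 0, 0, 0, 0, 60],
  [0, 0, 0, 0, 0, 0, 60],
])

```text
t: 29.03
eef_pos: [431.1, 204.9, 37.2]
tcp_rot: [3.135, -0.002, 1.728]
ft_force: [0.2, 0.0, -0.3]
opening: 0.601
```

```bash
python3 dish.py 427.8 205 4
```

```text
exp px [318. 271.] r 33.3
circle 320.5 268.5 31.5 [428.9 206.6]
t 29.08 at [431.1 204.9  37.3] [ 3.135e+00 -2.000e-03  1.728e+00] F [0.4 0.3 0.1] M [-0.12  0.05 -0.02] op 0.598 q6 0.15
 shift mm [ 0.6 -3.5 33.3] turn deg [ 0.39 -0.1  -0.32]
```

Call:
servo_tool([
  [0.001, -0.003, 0.013, 0.4, 0, -0.3, 56],
  [0, 0, 0.013, 0, 0, 0, 56],
  [0, 0, 0.006, 0, 0, 0, 56],
  [0, 0, 0, 0, 0, 0, 20],
  [0, 0, 0, 0, 0, 0, 20],
  [0, 0, 0, 0, 0, 0, 20],
  [0, 0, 0, 0, 0, 0, 20],
  [0, 0, 0, 0, 0, 0, 20],
])

```text
t: 29.75
eef_pos: [429.5, 206.0, 6.7]
tcp_rot: [3.138, -0.003, 1.734]
ft_force: [-0.4, -1.1, 0.4]
opening: 0.387
```

```bash
python3 -c "
from h import *
rel(621.6,-162,84,1.734)"
```

```text
t 29.75 at [429.5 206.    6.7] [ 3.138e+00 -3.000e-03  1.734e+00] F [-0.4 -1.1  0.4] M [-0.06  0.06 -0.01] op 0.387 q6 0.14
 shift mm [-394.1  130.2  -77.9] turn deg [ 0.21 -0.16 -0.03]
```

Call:
servo_tool([
  [0, 0, -0.015, 0, 0, 0, 20],
  [0, 0, -0.03, 0, 0, 0, 20],
  [0, 0, -0.03, 0, 0, 0, 20],
  [0, 0, -0.03, 0, 0, 0, 20],
  [-0.03, 0.01, -0.03, 0, 0, 0, 20],
  [-0.033, 0.011, 0, 0, 0, 0, 20],
  [-0.033, 0.011, 0, 0, 0, 0, 20],
  [-0.033, 0.011, 0, 0, 0, 0, 20],
])

```text
t: 30.42
eef_pos: [491.2, 87.3, 149.4]
tcp_rot: [3.135, -0.001, 1.743]
ft_force: [0.4, 1.5, -1.3]
opening: 0.389
```

Call:
servo_tool([
  [-0.033, 0.011, 0, 0, 0, 0, 20],
  [-0.033, 0.011, 0, 0, 0, 0, 20],
  [-0.033, 0.011, 0, 0, 0, 0, 20],
  [-0.033, 0.011, 0, 0, 0, 0, 20],
  [-0.033, 0.011, 0, 0, 0, 0, 20],
  [-0.033, 0.011, 0, 0, 0, 0, 20],
  [-0.03, 0.01, 0, 0, 0, 0, 20],
  [0, 0, 0, 0, 0, 0, 20],
])

```text
t: 31.08
eef_pos: [610.7, -141.3, 154.1]
tcp_rot: [3.128, 0.002, 1.739]
ft_force: [0.3, -0.0, 0.5]
opening: 0.385
```

Call:
servo_tool([
  [0, 0, 0, 0, 0, 0, 20],
])

```text
t: 31.17
eef_pos: [610.6, -142.5, 154.0]
tcp_rot: [3.128, 0.001, 1.737]
ft_force: [0.2, 1.1, -0.1]
opening: 0.386
```

```bash
python3 -c "
from h import *
rel(621.6,-162,85,1.734)"
```

```text
t 31.17 at [ 610.6 -142.5  154. ] [3.128e+00 1.000e-03 1.737e+00] F [ 0.2  1.1 -0.1] M [-0.13  0.05  0.  ] op 0.386 q6 -0.51
 shift mm [-21.    6.7  69.1] turn deg [0.76 0.08 0.2 ]
```

Call:
servo_tool([
  [-0.021, 0.0067, 0, 0.7, 0, 0.2, 20],
  [0, 0, 0.02, 0, 0, 0, 20],
  [0, 0, 0.02, 0, 0, 0, 20],
  [0, 0, 0.014, 0, 0, 0, 20],
  [0, 0, 0, 0, 0, 0, 20],
  [0, 0, 0, 0, 0, 0, 20],
])

```text
t: 31.67
eef_pos: [620.0, -159.9, 100.6]
tcp_rot: [3.14, 0.002, 1.735]
ft_force: [-0.4, 0.4, 0.4]
opening: 0.385
```

```bash
python3 -c "
from h import *
rel(621.6,-162,85,1.734)"
```

```text
t 31.67 at [ 620.  -159.9  100.6] [3.140e+00 2.000e-03 1.735e+00] F [-0.4  0.4  0.4] M [-0.12  0.07  0.01] op 0.385 q6 -0.52
 shift mm [-2.3  1.2 15.7] turn deg [0.11 0.11 0.08]
```

Call:
servo_tool([
  [-0.003, 0.001, 0.004, 0, 0, 0, 20],
  [0, 0, 0.006, 0, 0, 0, 20],
  [0, 0, 0.004, 0, 0, 0, 20],
  [0, 0, 0.002, 0, 0, 0, 20],
  [0, 0, 0, 0, 0, 0, 20],
  [0, 0, 0, 0, 0, 0, 20],
])

```text
t: 32.17
eef_pos: [622.4, -161.7, 86.8]
tcp_rot: [3.136, 0.004, 1.737]
ft_force: [-0.2, -0.0, -0.2]
opening: 0.387
```

```bash
python3 -c "
from h import *
rel(621.6,-162,85,1.734)"
```

```text
t 32.17 at [ 622.4 -161.7   86.8] [3.136 0.004 1.737] F [-0.2 -0.  -0.2] M [-0.02  0.11  0.01] op 0.387 q6 -0.52
 shift mm [-0.2 -0.9  1.8] turn deg [0.3  0.21 0.19]
```

Call:
servo_tool([
  [0, 0, 0.0018, 0, 0, 0, 20],
  [0, 0, 0, 0, 0, 0, 56],
  [0, 0, 0, 0, 0, 0, 56],
  [0, 0, 0, 0, 0, 0, 56],
  [0, 0, 0, 0, 0, 0, 56],
  [0, 0, -0.02, 0, 0, 0, 56],
  [0, 0, -0.03, 0, 0, 0, 40],
  [0, 0, -0.03, 0, 0, 0, 40],
])

```text
t: 32.83
eef_pos: [619.6, -160.8, 161.5]
tcp_rot: [-3.138, -0.002, 1.737]
ft_force: [0.3, 0.6, 0.7]
opening: 0.471
```

Call:
servo_tool([
  [0.025, -0.018, 0, 0, 0, 0, 40],
  [0.025, -0.018, 0, 0, 0, 0, 40],
  [0.025, -0.018, 0, 0, 0, 0, 40],
  [0.02, -0.015, 0, 0, 0, 0, 40],
  [0, 0, 0, 0, 0, 0, 40],
  [0, 0, 0, 0, 0, 0, 40],
])

```text
t: 33.33
eef_pos: [535.2, -77.2, 169.0]
tcp_rot: [3.133, 0.005, 1.735]
ft_force: [-0.1, -0.6, -0.0]
opening: 0.4
```

```bash
python3 - <<'E'
from h import *
rel(535,-74,96,1.734)
c=cam("wrist");cv2.imwrite("pics/w5.png",c["img"]);np.savez("w5.npz",**c);print(proj(c,(535,-74,114)))
S=cam("scene")["img"];T=cam("top")["img"]
b=np.hstack([cv2.resize(T[145:275,260:390],(600,600)),]);cv2.imwrite("pics/tc2.png",b)
E
python3 chk.py 535 -74 96
```

```text
t 33.33 at [535.2 -77.2 169. ] [3.133 0.005 1.735] F [-0.1 -0.6 -0. ] M [-0.09  0.03  0.02] op 0.400 q6 -0.43
 shift mm [ 3.5 -0.3 73. ] turn deg [0.47 0.28 0.09]
[324.19701186 250.55311171]
[283. 184.] 134 bench [602.5  41.7] plat [589.2  37.5]
[362. 234.] 102 bench [ 467.5 -180.3] plat [ 461.9 -171.6]
t 33.53 at [536.  -78.2 168.3] [3.134 0.005 1.734] F [-0.1 -0.3  0.1] M [-0.08  0.05 -0.06] op 0.399 q6 -0.43
 shift mm [ 4.7 -0.9 72.3] turn deg [0.44 0.27 0.01]
```

View pics/w5.png

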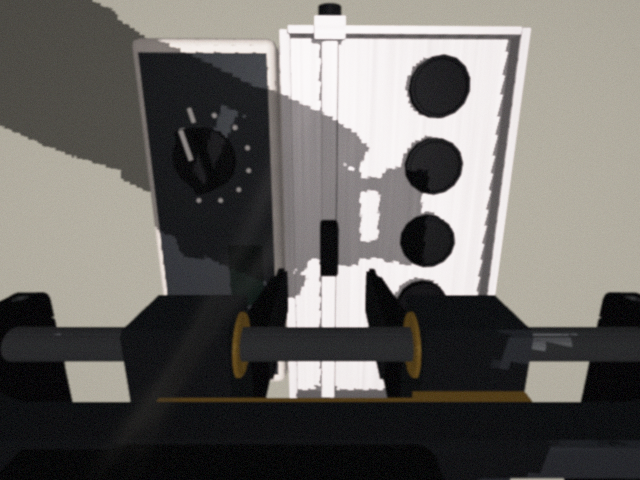

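Wrist view: the black tab at (329,247) is within 5 px of the prediction. Four dishes lie flat at (440,86), (433,165), (427,240), (422,290), with the fifth hidden by the gripper. The pointer is still at the white bar.

Call:
servo_tool([
  [0.004, 0.0015, 0, 0.4, 0.2, 0, 40],
  [0, 0, 0.02, 0, 0, 0, 40],
  [0, 0, 0.02, 0, 0, 0, 40],
  [0, 0, 0.01, 0, 0, 0, 40],
  [0, 0, 0, 0, 0, 0, 40],
  [0, 0, 0, 0, 0, 0, 40],
])

```text
t: 34.03
eef_pos: [540.3, -76.0, 116.0]
tcp_rot: [3.141, 0.001, 1.731]
ft_force: [0.3, -0.1, 0.8]
opening: 0.4
```

```bash
python3 - <<'E'
from h import *
rel(536.5,-74,97,1.734)
E
python3 chk.py 536 -74 97
```

```text
t 34.03 at [540.3 -76.  116. ] [3.141e+00 1.000e-03 1.731e+00] F [ 0.3 -0.1  0.8] M [-0.11  0.08 -0.03] op 0.400 q6 -0.42
 shift mm [ 2.6 -3.4 19. ] turn deg [ 0.02  0.05 -0.18]
[283. 184.] 133 bench [602.5  41.9] plat [589.1  37.6]
[361. 234.] 113 bench [ 468.1 -177.8] plat [ 462.6 -169.3]
t 34.08 at [540.3 -76.  116.1] [3.141e+00 1.000e-03 1.731e+00] F [0.7 0.6 0.7] M [-0.04  0.06 -0.  ] op 0.404 q6 -0.42
 shift mm [ 2.7 -3.9 19.1] turn deg [ 0.03  0.06 -0.18]
```

Call:
servo_tool([
  [0.002, -0.003, 0.005, 0, 0, 0, 40],
  [0, 0, 0.008, 0, 0, 0, 40],
  [0, 0, 0.005, 0, 0, 0, 40],
  [0, 0, 0, 0, 0, 0, 40],
  [0, 0, 0, 0, 0, 0, 5],
  [0, 0, 0, 0, 0, 0, 5],
  [0, 0, 0, 0, 0, 0, 5],
  [0, 0, 0, 0, 0, 0, 5],
])

```text
t: 34.75
eef_pos: [537.9, -74.7, 98.9]
tcp_rot: [3.138, 0.003, 1.731]
ft_force: [0.8, 0.1, 0.1]
opening: 0.178
```

Call:
servo_tool([
  [0, 0, 0, 0, 0, 0, 5],
  [0, 0, 0, 0, 0, 0, 5],
  [0, 0, 0, 0, 0, 0, 5],
])

```text
t: 35.0
eef_pos: [537.7, -74.7, 99.0]
tcp_rot: [3.138, 0.003, 1.731]
ft_force: [0.4, 0.6, -2.0]
opening: 0.124
```

```bash
python3 - <<'E'
from h import *
rel(536.5,-74,97,1.734)
E
```

```text
t 35.00 at [537.7 -74.7  99. ] [3.138e+00 3.000e-03 1.731e+00] F [ 0.4  0.6 -2. ] M [-0.04  0.06 -0.01] op 0.124 q6 -0.42
 shift mm [ 0.9 -1.1  2. ] turn deg [ 0.21  0.15 -0.17]
```

Call:
servo_tool([
  [0, 0.003, 0, 0, 0, 0, 5],
  [0, 0.006, 0, 0, 0, 0, 5],
  [0, 0.006, 0, 0, 0, 0, 5],
  [0, 0.006, 0, 0, 0, 0, 5],
  [0, 0.006, 0, 0, 0, 0, 5],
  [0, 0.006, 0, 0, 0, 0, 5],
  [0, 0.004, 0, 0, 0, 0, 5],
  [0, 0, 0, 0, 0, 0, 5],
])

```text
t: 35.67
eef_pos: [569.2, -69.6, 99.0]
tcp_rot: [-3.13, 0.0, 1.732]
ft_force: [1.0, 0.3, -2.8]
opening: 0.125
```

```bash
cat > sl.py <<'E'
from h import *
s=env.state();u=np.array([.9867,.1623]);p=s["eef_pos"][:2]-[537.7,-74.7]
print("travel %.1f lateral %.1f"%(p@u,p@[-.1623,.9867]),"Fx_s %.1f"%(s["ft_force"][:2]@u))
rel(*(np.array([537.7,-74.7])+u*70.7),99,1.734)
E
python3 sl.py
```

```text
travel 32.0 lateral -0.1 Fx_s 1.1
t 35.67 at [569.2 -69.6  99. ] [-3.13   0.     1.732] F [ 1.   0.3 -2.8] M [ 0.06 -0.52  0.  ] op 0.125 q6 -0.39
 shift mm [ 0.1 38.7 -0.5] turn deg [-0.68  0.03 -0.12]
```

Call:
servo_tool([
  [0, 0.0035, 0, 0, 0, 0, 5],
  [0, 0.0035, 0, 0, 0, 0, 5],
  [0, 0.0035, 0, 0, 0, 0, 5],
  [0, 0.0035, 0, 0, 0, 0, 5],
  [0, 0.0035, 0, 0, 0, 0, 5],
  [0, 0.0035, 0, 0, 0, 0, 5],
  [0, 0.0035, 0, 0, 0, 0, 5],
  [0, 0.0035, 0, 0, 0, 0, 5],
])

```text
t: 36.33
eef_pos: [591.8, -65.9, 99.0]
tcp_rot: [-3.117, -0.001, 1.732]
ft_force: [-7.7, -1.6, 3.4]
opening: 0.124
```

```bash
python3 sl.py
```

```text
travel 54.8 lateral -0.0 Fx_s -7.9
t 36.33 at [591.8 -65.9  99. ] [-3.117e+00 -1.000e-03  1.732e+00] F [-7.7 -1.6  3.4] M [-0.43  0.77  0.05] op 0.124 q6 -0.37
 shift mm [ 0.1 15.9 -0.4] turn deg [-1.4  -0.07 -0.11]
```

Call:
servo_tool([
  [0, 0.0025, 0, -0.3, 0, 0, 5],
  [0, 0.0025, 0, -0.3, 0, 0, 5],
  [0, 0.0025, 0, -0.3, 0, 0, 5],
  [0, 0.0025, 0, -0.3, 0, 0, 5],
])

```text
t: 36.67
eef_pos: [599.0, -64.6, 98.9]
tcp_rot: [-3.132, -0.002, 1.732]
ft_force: [-6.5, -2.9, 2.3]
opening: 0.122
```

```bash
python3 sl.py; python3 - <<'E'
from h import *
c=cam("scene");T=cam("top")
a=cv2.resize(c["img"][205:315,225:370],(790,600),interpolation=cv2.INTER_CUBIC);cv2.imwrite("pics/sc3.png",a)
E
```

```text
travel 62.1 lateral -0.0 Fx_s -6.8
t 36.67 at [599.  -64.6  98.9] [-3.132e+00 -2.000e-03  1.732e+00] F [-6.5 -2.9  2.3] M [-0.54  0.96  0.05] op 0.122 q6 -0.38
 shift mm [ 0.   8.5 -0.1] turn deg [-0.56 -0.11 -0.09]
```

View pics/sc3.png

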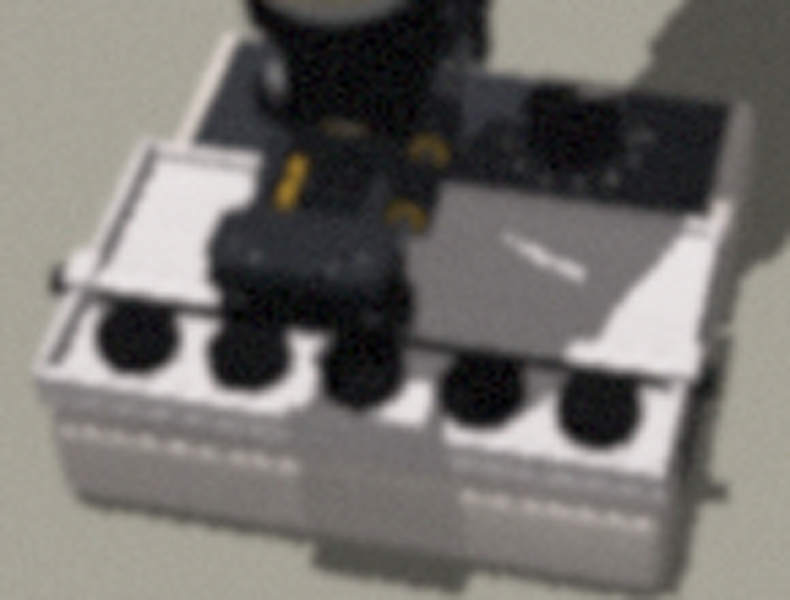

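All five dishes are flat in a row, (137,335) to (600,410), with the bar pushing them evenly towards the fence.

Call:
servo_tool([
  [0, 0.0015, 0, -0.2, 0, 0, 5],
  [0, 0.0015, 0, -0.2, 0, 0, 5],
  [0, 0.0015, 0, 0, 0, 0, 5],
  [0, 0.001, 0, 0, 0, 0, 5],
])

```text
t: 37.1
eef_pos: [601.6, -64.2, 99.0]
tcp_rot: [-3.133, -0.003, 1.733]
ft_force: [-5.1, -2.8, 1.9]
opening: 0.121
```

```bash
python3 sl.py
```

```text
travel 64.8 lateral -0.1 Fx_s -5.5
t 37.10 at [601.6 -64.2  99. ] [-3.133e+00 -3.000e-03  1.733e+00] F [-5.1 -2.8  1.9] M [-0.53  0.86 -0.02] op 0.121 q6 -0.38
 shift mm [ 0.1  5.9 -0.1] turn deg [-0.51 -0.15 -0.07]
```

Call:
servo_tool([
  [0, 0.0018, 0, 0, 0, 0, 5],
  [0, 0.0018, 0, 0, 0, 0, 5],
  [0, 0.0018, 0, 0, 0, 0, 5],
  [0, 0.0018, 0, 0, 0, 0, 5],
])

```text
t: 37.43
eef_pos: [605.7, -63.6, 99.0]
tcp_rot: [-3.126, -0.003, 1.733]
ft_force: [-6.0, -1.8, 2.7]
opening: 0.128
```

Call:
servo_tool([
  [0, 0.0018, 0, 0, 0, 0, 5],
  [0, 0.0018, 0, 0, 0, 0, 5],
])

```text
t: 37.6
eef_pos: [607.8, -63.2, 99.0]
tcp_rot: [-3.122, -0.004, 1.733]
ft_force: [-5.9, -1.5, 2.5]
opening: 0.124
```

```bash
python3 sl.py
```

```text
travel 71.1 lateral -0.1 Fx_s -6.0
t 37.60 at [607.8 -63.2  99. ] [-3.122 -0.004  1.733] F [-5.9 -1.5  2.5] M [-0.37  0.72  0.01] op 0.124 q6 -0.37
 shift mm [ 0.1 -0.4 -0. ] turn deg [-1.1  -0.22 -0.06]
```

Call:
servo_tool([
  [0, 0.0015, 0, 0, 0, 0, 5],
  [0, 0.0015, 0, 0, 0, 0, 5],
])

```text
t: 37.77
eef_pos: [608.1, -63.1, 98.9]
tcp_rot: [-3.116, -0.005, 1.733]
ft_force: [-11.8, -3.0, 6.2]
opening: 0.123
```

```bash
python3 sl.py;python3 - <<'E'
from h import *
c=cam("scene");T=cam("top")
a=cv2.resize(c["img"][240:315,225:370],(800,414),interpolation=cv2.INTER_CUBIC);cv2.imwrite("pics/sc4.png",a)
E
```

```text
travel 71.4 lateral -0.0 Fx_s -12.1
t 37.77 at [608.1 -63.1  98.9] [-3.116 -0.005  1.733] F [-11.8  -3.    6.2] M [-0.76  1.72  0.06] op 0.123 q6 -0.37
 shift mm [ 0.  -0.7 -0.1] turn deg [-1.46 -0.26 -0.04]
```

View pics/sc4.png

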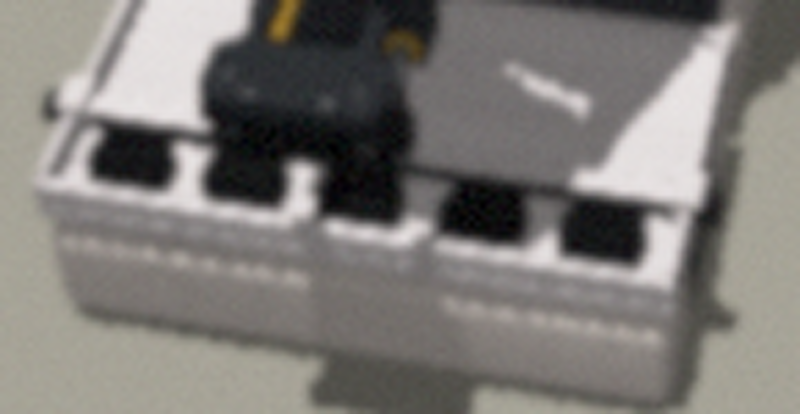

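Force doubled to 12 N and travel stopped at 71 mm (70.7 predicted): all dishes are held between bar and fence. Now release.

Call:
servo_tool([
  [0, 0, 0, 0, 0, 0, 30],
  [0, 0, 0, 0, 0, 0, 40],
  [0, 0, 0, 0, 0, 0, 40],
  [0, 0, 0, 0, 0, 0, 40],
  [0, 0, 0, 0, 0, 0, 40],
  [0, 0, -0.02, 0, 0, 0, 40],
  [0, 0, -0.03, 0, 0, 0, 50],
  [0, 0, -0.03, 0, 0, 0, 50],
])

```text
t: 38.53
eef_pos: [608.6, -62.5, 175.2]
tcp_rot: [-3.108, -0.009, 1.733]
ft_force: [0.2, -0.0, -0.3]
opening: 0.475
```

Call:
servo_tool([
  [0.011, -0.032, 0, 0, 0, 0, 50],
  [0.011, -0.032, 0, 0, 0, 0, 50],
  [0.011, -0.032, 0, 0, 0, 0, 50],
  [0.011, -0.032, 0, 0, 0, 0, 50],
  [0.009, -0.025, 0, 0, 0, 0, 50],
  [0, 0, 0, -1.4, 0, -7, 50],
  [0, 0, 0, 0, 0, -7, 50],
  [0, 0, 0, 0, 0, 0, 50],
])

```text
t: 39.2
eef_pos: [445.5, -33.5, 186.5]
tcp_rot: [3.134, -0.003, 1.986]
ft_force: [0.0, 0.8, -0.5]
opening: 0.502
```

Call:
servo_tool([
  [0, 0, 0, 0, 0, 0, 50],
])

```text
t: 39.28
eef_pos: [445.7, -33.5, 186.8]
tcp_rot: [3.133, -0.002, 1.983]
ft_force: [-0.2, 0.1, -0.1]
opening: 0.499
```

```bash
python3 - <<'E'
from h import *
rel(442,-35.6,78.5,1.99)
c=cam("wrist");cv2.imwrite("pics/w6.png",c["img"]);print(proj(c,(442,-35.6,96)))
E
```

```text
t 39.28 at [445.7 -33.5 186.8] [ 3.133e+00 -2.000e-03  1.983e+00] F [-0.2  0.1 -0.1] M [-0.06  0.01 -0.04] op 0.499 q6 -0.65
 shift mm [ -0.7  -5.1 108.2] turn deg [ 0.5  -0.14 -0.42]
[317.90614894 240.77123019]
```

View pics/w6.png

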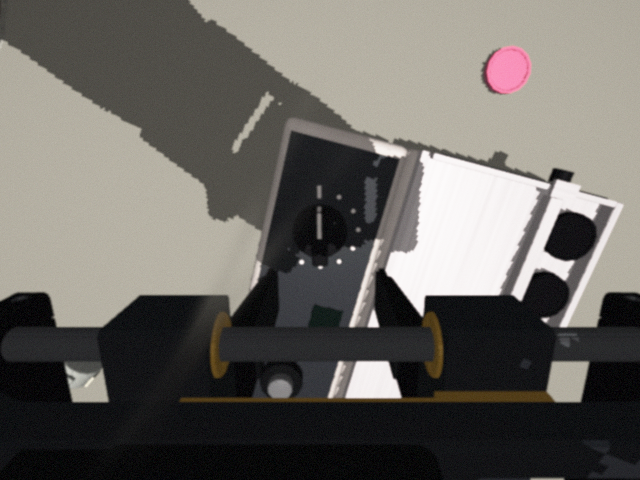

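Pointer (320,185–238) still at the white bar; the clamped dishes at (570,236) and (545,293) touch both bar and fence.

Call:
servo_tool([
  [-0.001, -0.005, 0, 0.5, -0.1, -0.4, 50],
  [0, 0, 0.02, 0, 0, 0, 50],
  [0, 0, 0.025, 0, 0, 0, 50],
  [0, 0, 0.025, 0, 0, 0, 50],
  [0, 0, 0.012, 0, 0, 0, 50],
  [0, 0, 0, 0, 0, 0, 50],
  [0, 0, 0, 0, 0, 0, 50],
])

```text
t: 39.92
eef_pos: [443.6, -38.1, 101.8]
tcp_rot: [-3.141, 0.002, 1.975]
ft_force: [0.4, -0.2, 0.7]
opening: 0.497
```

```bash
python3 - <<'E'
from h import *
rel(442,-35.6,78.5,1.985)
E
```

```text
t 39.92 at [443.6 -38.1 101.8] [-3.141e+00  2.000e-03  1.975e+00] F [ 0.4 -0.2  0.7] M [-0.1   0.09 -0.01] op 0.497 q6 -0.63
 shift mm [ 3.  -0.4 23.3] turn deg [-0.05  0.09 -0.59]
```

Call:
servo_tool([
  [0.003, 0, 0.005, 0, 0, -0.6, 50],
  [0, 0, 0.01, 0, 0, 0, 50],
  [0, 0, 0.007, 0, 0, 0, 50],
  [0, 0, 0, 0, 0, 0, 50],
  [0, 0, 0, 0, 0, 0, 50],
])

```text
t: 40.33
eef_pos: [443.9, -35.4, 81.1]
tcp_rot: [3.139, 0.004, 1.984]
ft_force: [-0.2, -0.2, -0.9]
opening: 0.503
```

```bash
python3 - <<'E'
from h import *
rel(442,-35.6,78.5,1.985)
E
```

```text
t 40.33 at [443.9 -35.4  81.1] [3.139 0.004 1.984] F [-0.2 -0.2 -0.9] M [-0.08  0.06  0.01] op 0.503 q6 -0.64
 shift mm [ 0.6 -1.8  2.6] turn deg [ 0.12  0.25 -0.03]
```

Call:
servo_tool([
  [0, -0.001, 0.002, 0, 0, 0, 50],
  [0, 0, 0, 0, 0, 0, 0],
  [0, 0, 0, 0, 0, 0, 0],
  [0, 0, 0, 0, 0, 0, 0],
  [0, 0, 0, 0, 0, 0, 0],
  [0, 0, 0, 0, 0, 0, 0],
  [0, 0, 0, 0, 0, 0, 0],
  [0, 0, 0, 0, 0, 0, 0],
])

```text
t: 41.0
eef_pos: [442.2, -36.4, 80.7]
tcp_rot: [3.14, 0.005, 1.986]
ft_force: [-1.9, -4.7, -0.0]
opening: 0.121
```

Call:
servo_tool([
  [0, 0, 0, 0, 0, 0, 0],
  [0, 0, 0, 0, 0, 0, 0],
  [0, 0, 0, 0, 0, 5, 0],
  [0, 0, 0, 0, 0, 5, 0],
  [0, 0, 0, 0, 0, 5, 0],
  [0, 0, 0, 0, 0, 5, 0],
  [0, 0, 0, 0, 0, 5, 0],
  [0, 0, 0, 0, 0, 5, 0],
])

```text
t: 41.67
eef_pos: [441.3, -36.7, 80.8]
tcp_rot: [3.14, 0.005, 1.443]
ft_force: [-1.7, -0.2, 0.0]
opening: 0.129
```

```bash
python3 - <<'E'
from h import *
rel(442,-35.6,78.5,-0.634)
E
```

```text
t 41.67 at [441.3 -36.7  80.8] [3.14  0.005 1.443] F [-1.7 -0.2  0. ] M [-0.18  0.18  0.21] op 0.129 q6 -0.10
 shift mm [1.2 0.5 2.3] turn deg [3.3000e-01 6.0000e-02 1.1902e+02]
```

Call:
servo_tool([
  [0, 0, 0, 0, 0, 5, 0],
  [0, 0, 0, 0, 0, 5, 0],
  [0, 0, 0, 0, 0, 5, 0],
  [0, 0, 0, 0, 0, 5, 0],
  [0, 0, 0, 0, 0, 5, 0],
  [0, 0, 0, 0, 0, 5, 0],
  [0, 0, 0, 0, 0, 5, 0],
  [0, 0, 0, 0, 0, 5, 0],
])

```text
t: 42.33
eef_pos: [440.2, -36.1, 80.8]
tcp_rot: [3.139, 0.004, 0.711]
ft_force: [0.4, -0.1, -1.3]
opening: 0.126
```

Call:
servo_tool([
  [0, 0, 0, 0, 0, 5, 0],
  [0, 0, 0, 0, 0, 5, 0],
  [0, 0, 0, 0, 0, 5, 0],
  [0, 0, 0, 0, 0, 5, 0],
  [0, 0, 0, 0, 0, 5, 0],
  [0, 0, 0, 0, 0, 5, 0],
  [0, 0, 0, 0, 0, 5, 0],
  [0, 0, 0, 0, 0, 5, 0],
])

```text
t: 43.0
eef_pos: [439.7, -35.0, 80.8]
tcp_rot: [3.138, 0.003, -0.022]
ft_force: [0.6, 1.4, 0.4]
opening: 0.127
```

```bash
python3 - <<'E'
from h import *
rel(442,-35.6,78.5,-0.634)
E
```

```text
t 43.00 at [439.7 -35.   80.8] [ 3.138e+00  3.000e-03 -2.200e-02] F [0.6 1.4 0.4] M [ 0.2   0.21 -0.01] op 0.127 q6 1.37
 shift mm [2.3 0.6 2.3] turn deg [ 0.25  0.13 35.06]
```

Call:
servo_tool([
  [0.001, 0, 0, 0, 0, 5, 0],
  [0, 0, 0, 0, 0, 5, 0],
  [0, 0, 0, 0, 0, 5, 0],
  [0, 0, 0, 0, 0, 5, 0],
  [0, 0, 0, 0, 0, 5, 0],
  [0, 0, 0, 0, 0, 5, 0],
  [0, 0, 0, 0, 0, 3, 0],
  [0, 0, 0, 0, 0, 0, 0],
])

```text
t: 43.67
eef_pos: [440.0, -33.9, 80.8]
tcp_rot: [3.136, 0.003, -0.632]
ft_force: [-0.9, -1.6, 0.9]
opening: 0.123
```

```bash
python3 - <<'E'
from h import *
rel(442,-35.6,78.5,-0.634)
E
```

```text
t 43.67 at [440.  -33.9  80.8] [ 3.136e+00  3.000e-03 -6.320e-01] F [-0.9 -1.6  0.9] M [-0.22  0.33  0.05] op 0.123 q6 1.98
 shift mm [2.6 0.2 2.3] turn deg [0.3  0.18 0.14]
```

Call:
servo_tool([
  [0, 0, 0, 0, 0, 0, 50],
  [0, 0, 0, 0, 0, 0, 50],
  [0, 0, 0, 0, 0, 0, 50],
  [0, 0, 0, 0, 0, 0, 50],
  [0, 0, -0.02, 0, 0, 0, 50],
  [0, 0, -0.03, 0, 0, 0, 50],
  [0, 0, -0.03, 0, 0, 0, 50],
  [0, 0, -0.02, 0, 0, 0, 50],
])

```text
t: 44.33
eef_pos: [438.7, -33.2, 180.5]
tcp_rot: [3.133, 0.013, -0.622]
ft_force: [0.3, -0.3, -0.0]
opening: 0.495
```

Call:
servo_tool([
  [0, 0, 0, 0, 0, 0, 20],
])

```text
t: 44.42
eef_pos: [439.9, -33.4, 183.7]
tcp_rot: [3.135, 0.008, -0.622]
ft_force: [-0.3, -0.5, 0.3]
opening: 0.467
```

```bash
python3 - <<'E'
from h import *
rel(464.5,-171.5,90,0.95)
c=cam("wrist");cv2.imwrite("pics/w7.png",c["img"]);np.savez("w7.npz",**c);print(proj(c,(464,-172,86)),proj(c,(442,-35.6,96)))
E
```

```text
t 44.42 at [439.9 -33.4 183.7] [ 3.135  0.008 -0.622] F [-0.3 -0.5  0.3] M [-0.03  0.17  0.04] op 0.467 q6 1.97
 shift mm [101.1  97.3  93.6] turn deg [-4.000e-02  6.400e-01 -9.004e+01]
[472.30387511  95.01767326] [327.17579572 237.74504946]
```

View pics/w7.png

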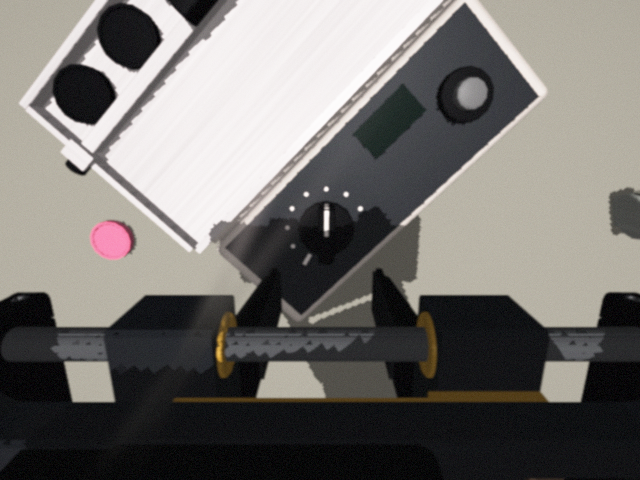

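Pointer aligned with the fifth dot (326,189) counting from the bar (307,259). Key at (472,94), predicted (472,95). Clamped dishes at (84,93), (129,36).

Call:
servo_tool([
  [0.025, 0.0245, 0, 0, 0.5, 0, 0],
  [0.025, 0.0245, 0, 0, 0, 0, 0],
  [0.025, 0.0245, 0, 0, 0, 0, 0],
  [0.02, 0.02, 0, 0, 0, 0, 0],
  [0, 0, 0.01, 0, 0, 0, 0],
  [0, 0, 0.02, 0, 0, 0, 0],
  [0, 0, 0, 0, 0, 0, 0],
  [0, 0, 0, 0, 0, 0, 0],
])

```text
t: 45.13
eef_pos: [460.4, -169.7, 143.6]
tcp_rot: [3.133, 0.008, -0.616]
ft_force: [-0.2, -0.2, 0.0]
opening: 0.003
```

```bash
python3 - <<'E'
from h import *
rel(464.2,-172.3,90,-0.622)
E
```

```text
t 45.13 at [ 460.4 -169.7  143.6] [ 3.133  0.008 -0.616] F [-0.2 -0.2  0. ] M [ 0.03  0.22 -0.03] op 0.003 q6 1.71
 shift mm [ 5.  -0.6 53.6] turn deg [0.47 0.43 0.36]
```

Call:
servo_tool([
  [0.005, -0.0005, 0, 0.4, 0.4, 0, 0],
  [0, 0, 0.02, 0, 0, 0, 0],
  [0, 0, 0.02, 0, 0, 0, 0],
  [0, 0, 0.006, 0, 0, 0, 0],
  [0, 0, 0, 0, 0, 0, 0],
  [0, 0, 0, 0, 0, 0, 0],
])

```text
t: 45.63
eef_pos: [467.1, -171.5, 98.5]
tcp_rot: [-3.141, -0.004, -0.612]
ft_force: [-0.0, -0.7, -0.3]
opening: 0.0
```

```bash
python3 - <<'E'
from h import *
rel(464.2,-172.3,86,-0.622)
E
```

```text
t 45.63 at [ 467.1 -171.5   98.5] [-3.141 -0.004 -0.612] F [-0.  -0.7 -0.3] M [-0.03  0.22  0.02] op 0.000 q6 1.70
 shift mm [-2.   2.4 12.5] turn deg [-0.06 -0.21  0.58]
```

Call:
servo_tool([
  [-0.002, 0.0024, 0.003, 0, 0, 0, 0],
  [0, 0, 0.004, 0, 0, 0, 0],
  [0, 0, 0.003, 0, 0, 0, 0],
  [0, 0, 0.003, 0, 0, 0, 0],
  [0, 0, 0.002, 0, 0, 0, 0],
])

```text
t: 46.05
eef_pos: [465.4, -172.8, 85.8]
tcp_rot: [-3.14, -0.009, -0.611]
ft_force: [-1.2, 0.2, 0.9]
opening: 0.003
```

```bash
python3 - <<'E'
from h import *
rel(464.2,-172.3,81.2,-0.622)
E
```

```text
t 46.05 at [ 465.4 -172.8   85.8] [-3.14  -0.009 -0.611] F [-1.2  0.2  0.9] M [ 0.13  0.31 -0.02] op 0.003 q6 1.69
 shift mm [-1.3  0.3  4.5] turn deg [-0.11 -0.53  0.63]
```

Call:
servo_tool([
  [0, 0, 0.002, 0, 0, 0, 0],
  [0, 0, 0.002, 0, 0, 0, 0],
  [0, 0, 0.002, 0, 0, 0, 0],
])

```text
t: 46.3
eef_pos: [465.6, -172.9, 80.5]
tcp_rot: [-3.14, -0.01, -0.611]
ft_force: [-9.6, 5.2, 47.3]
opening: 0.007
```

Call:
servo_tool([
  [0, 0, 0.002, 0, 0, 0, 0],
])

```text
t: 46.38
eef_pos: [465.6, -172.8, 80.3]
tcp_rot: [-3.14, -0.011, -0.611]
ft_force: [-13.1, 6.1, 53.3]
opening: 0.009
```

Call:
servo_tool([
  [0, 0, -0.01, 0, 0, 0, 0],
  [0, 0, -0.03, 0, 0, 0, 0],
  [0, 0, -0.04, 0, 0, 0, 0],
  [0, 0, -0.04, 0, 0, 0, 0],
  [-0.03, -0.01, -0.03, 0, 0, 0, 0],
  [-0.03, -0.01, 0, 0, 0, 0, 0],
  [-0.03, -0.01, 0, 0, 0, 0, 0],
  [0, 0, 0, 0, 0, 0, 0],
])

```text
t: 47.05
eef_pos: [407.7, -96.4, 234.9]
tcp_rot: [-3.138, -0.014, -0.614]
ft_force: [1.3, -0.3, 0.4]
opening: 0.004
```

```bash
python3 - <<'E'
from h import *
rel(440,-100,200,-.6)
c=cam("wrist");S=cam("scene");T=cam("top")
w=cv2.resize(c["img"],(400,300));t=cv2.resize(T["img"][140:290,255:455],(400,300));s=cv2.resize(S["img"][200:320,220:380],(400,300),interpolation=cv2.INTER_CUBIC);o=cv2.resize(T["img"],(400,300))
cv2.imwrite("pics/fin.png",np.vstack([np.hstack([w,t]),np.hstack([s,o])]))
E
python3 chk.py 440 -100 200
```

```text
t 47.05 at [407.7 -96.4 234.9] [-3.138 -0.014 -0.614] F [ 1.3 -0.3  0.4] M [-0.02  0.16 -0.03] op 0.004 q6 1.79
 shift mm [ 28.  -15.6  35.4] turn deg [-0.18 -0.78 -0.78]
[358. 164.] 141 bench [ 664.9 -165. ] plat [ 647.9 -157.2]
[339. 166.] 140 bench [ 656.8 -112.2] plat [ 640.2 -107.5]
[320. 171.] 198 bench [641.1 -61.2] plat [625.5 -59.5]
[301. 171.] 140 bench [639.3  -5.6] plat [623.8  -7. ]
[282. 174.] 140 bench [630.4  46.2] plat [615.4  41.8]
t 47.25 at [411.1 -99.8 234.2] [-3.139 -0.014 -0.615] F [ 0.2  0.9 -0.8] M [-0.02  0.17 -0.02] op 0.006 q6 1.79
 shift mm [ 23.3 -16.4  34.6] turn deg [   0.87   -0.6  -134.57]
```

View pics/fin.png

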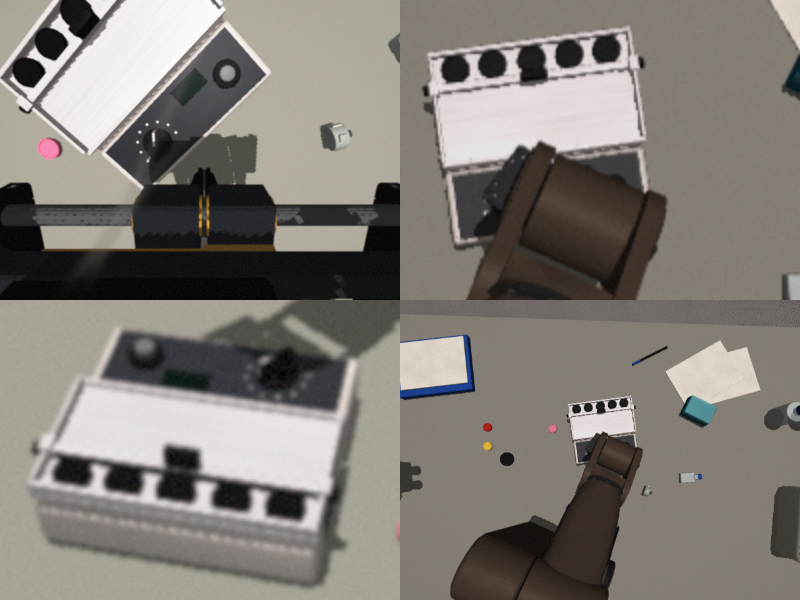

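Final check: all five dishes lie between the bar and the fence, their centres about 19 mm before it; the pointer is at the fifth dot; the bystanders have not moved; the robot is clear.

```bash
python3 -c "
from h import *
print(env.job_done())"
```

```text
the job is handed in; nothing more can be done
None
```

The job is done in the order asked and handed in at about 47 s.

**What I did**
- **Selector to stop:** I wound it back one click to the end stop, and the picture showed the pointer at the white bar.
- **Dishes:** I found five small black dishes and set all of them flat on the platform.
- **Clamp:** I slid the bar up until the force rose from about 6 N to 12 N and travel stopped at 71 mm (70.7 mm predicted), so about 6 N in all on the dishes.
- **Selector up:** I turned it five clicks. The pointer sits at the fifth dot.
- **Start key:** I pressed it last, about 5.5 mm down to its bottom stop, and let go.

**Last checks**
- The pictures show all five dishes flat between bar and fence, with centres within about 1 to 3 mm of the expected line, 19 mm before the fence. That is at the accuracy of the cameras.
- The large dish, flask, tally counter, tip box and the coloured look-alikes looked undisturbed.

**One blemish:** the key press went hard onto its bottom stop. The fingertips read about 50 N for a moment, well above the 4.5 N needed. That is under the 120 N wrist limit, but above 40 N, the limit for the arm or gripper body. I take that limit not to apply to the fingertips, but I could not confirm this.

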